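Seat a turning blank in the crosscut sled with a push block

TASK

Set the striped walnut blank up for its cut without putting a hand on it: pick up the yellow push block by its black handle, use it to nudge the blank until its long edge is flush against the sled's near fence, then along the fence until its left end touches the red stop block, feeling a light but definite contact each time. Be gentle, because the sled slides easily in its slots and the stop is only lightly clamped, and neither may shift. Leave the blank home in that corner, stand the push block upright back on its black rubber mat, keep clear of the saw blade and leave everything else where it is.

Things in the scene. Friction and masses are not known exactly. Their poses are not given: they have to be found in the camera images.
- blank: loose flat walnut blank with two pale stripes along it, 70 (its x) by 160 (its y) by 18 mm thick, 0.10 to 0.18 kg, flat on the sled floor (underside at z = 12 mm); origin at the centre of its underside, z up. Starts clear of the fence, turned up to 15 degrees, and 20 mm or more short of the stop. It takes 1 to 2 N to slide it.
- blank_near_left (a point): lower corner of the blank at its own x = -35, y = +80 mm: the end of its near long edge that goes to the stop
- blank_near_right (a point): lower corner of the blank at its own x = -35, y = -80 mm: the other end of its near long edge
- fence: the sled's wooden near fence, 460 mm long (its y), 24 thick, 40 high above the sled's floor. Origin on its working face, at floor level (z = 12 mm), at the saw cut; x points out of the face over the floor, away from the robot; y along the fence to the robot's left. Fixed to the sled.
- sled: plywood crosscut sled, floor 420 (x) by 480 (y) by 12 mm, on the bench; origin under its centre, 175 mm in +x from the fence face. A stiffener 55 mm high closes its far end. Stands at another x in each start, never turned. It slides along x in the saw's slots if pushed with more than about 12 N; it must not shift by more than 2 mm.
- stop: red stop block clamped over the fence with a black star knob: stands out 47 mm from the fence face, 30 wide (y), 55 high above the floor, knob to 78. Origin where its working face (looking to -y) meets the fence face, at floor level; it lies to +y of that. 60 to 140 mm to +y of the saw cut. Slips along y if pushed with more than about 8 N; it must not shift by more than 2 mm.
- push_block: loose push block, 0.26 kg: black handle bar 22 mm thick (x), 110 long (y), 64 to 96 mm above the sole, on yellow posts at y = +-42; pinch it across x at y = 0, 80 mm above the sole. Origin under the handle's middle at sole level, z up. Its pale replaceable sole, 64 (x) by 140 (y) by 16 high, square-sided, is screwed on through slots, up to 10 mm (x) and 14 mm (y) off the origin.
- mat: black rubber mat on the bench, 125 (its x) by 195 (its y) by 3 mm, where the push block lives; origin at the centre of its underside
- blade: the saw blade, standing still: a thin steel disc, 250 mm in diameter, upright in the plane along x through the saw cut, its rim reaching 42 mm above the bench; origin at bench level at the near end of the part that shows, which runs 190 mm from there in +x. Not to be touched.
- offcut: small dark offcut, 45 by 60 by 18 mm, on the right of the sled floor; not to be disturbed
- offcut2: small pale offcut, 35 by 70 by 18 mm, on the left of the sled floor; not to be disturbed
- glue: glue bottle, 60 mm across, 170 mm high, to the left of the sled, farther out than the mat; not to be disturbed
- spindle: round spindle blank, 50 mm across, 220 mm long, lying on the bench at the far left; not to be disturbed
- tape: yellow tape measure, 80 by 35 by 65 mm, on the saw's top to the right of the sled; not to be disturbed
- pencil: flat red carpenter's pencil, 175 by 14 by 9 mm, on the saw's top to the right of the sled; not to be disturbed
There are look-alikes about, which are no part of the job. Leave any purple or turquoise look-alike of the push_block alone.

How it is judged:
By the outcome, as a careful person would: the job done as asked, in the order asked, and still so for the second after the job is handed in, with the robot touching nothing.
It also fails if it takes over 70 s, if anything falls off the work surface, if the arm or the gripper's body presses on something with over 40 N, if the wrist force passes 120 N, or if a joint passes its speed limit or range.

ROBOT

A 6-joint arm with a two-finger parallel gripper is mounted at the origin on the work surface. World frame = base frame: x ahead of the robot, y to its left, z up, the work surface at z = 0. Lengths are in m, angles in rad, forces in N, time in s.
With the tool pointing down it reaches from about 0.35 to 0.775 m from the base axis. Payload 7.3 kg.
Tool frame: the origin (TCP) lies at the very end of the fingers, on their centre line; the grasp point (between the pads) lies 19 mm behind it; x points along the fingers, y is the direction in which the jaws open and shut, and the axes are right-handed (so a half turn about x gives the same grasp; the last joint's range is limited). The gripper opens to 92 mm and grips with 3 to 60 N. Pads are 19 mm wide; open, the fingers measure 130 mm over their backs; the gripper's body (75 mm by 190 mm) begins 47 mm behind the grasp point.
Start: joints at [1.151, 0.342, 1.524, -0, 1.275, -0.146], TCP at [0.142, 0.505, 0.227] pointing down, gripper open.
Joint ranges: [-2.53, 2.53], [-0.77, 2.02], [0.04, 2.7], [-1, 4.14], [0.28, 2.66], [-3.11, 3.11]. Speed limits (rad/s): [2.57, 2.57, 3.14, 3.14, 3.14, 3.14].

INTERFACE

Orientations are given as a unit quaternion [w, x, y, z].
In Python, from cell import env gives the robot as it stands.
- The arm moves only by the shell command python3 -m creep 'ROWS' [OPENING] [FORCE]. ROWS is JSON, a list of rows, each an object of numbers: "dx", "dy", "dz": the shift along the tool's x, y, z in mm; "turn": the turn about the tool's x in units of 8 degrees (1.0 is 8 degrees). A call has exactly 8 rows; each row is the pose to reach, as a shift and turn from the pose commanded when the call began, along the tool's axes at that moment; what a row does not reach only later rows make up. A row lasts 1/10 s, in which the tool goes at most 50 mm and 8.59 degrees, less where a joint would pass 70% of its speed; a pose out of reach is approached as far as the arm can. A call with a gripper value outside its range is refused whole. OPENING is the closure, from 0 (fully open) to 1 (shut), set as the call begins (- or left out, the last holds). The fingers move at their own pace and stop on an object; FORCE is the grip in N (left out, the last holds). Time passes only in rows, so rows that repeat a pose let the fingers close, or fill a call up. It gives the time, the measured TCP pose, the force and the opening at its end, in the units of the state.
- env.observe(): the state, without advancing time (a new reading comes with each control period).
- env.snapshot(name): name is "scene" or "top" or "wrist"; returns a dict with "color" (400x640x3 uint8, blue, green, red), "fx", "fy", "cx", "cy" (pixels), "xyz" and "attitude" of the camera in the world. Camera axes: x right, y down, z forward; pixel columns grow to the right and rows downward; lengths in m; the calibration is good to about 2 mm. A picture is of the moment at which its call begins. There is no depth.
- env.finish_job(): hands the job in, once; it reports no verdict.
The state is a dict: "time": time; "q": joint angles; "qvel": joint speeds; "tau": joint torques, N m; "tool_pos": TCP position; "tool_rot": TCP orientation; "wrist_force": force on the tool from outside, world axes, zero at the start; "wrist_torque": the same for the moment, N m; "width": finger opening in m.
Only numpy, scipy, OpenCV 4.12 (cv2) and the standard library are available. Lean on these libraries where they do the work, as an engineer would, in place of code of your own. Each camera call takes 0.05 s, during which the arm holds its last target.

## Working session

There is one attempt and no reset: what is moved stays moved. The work goes in short steps, Python scripts to look and compute and a shell command to move; the robot and the scene stay as the last step left them, time stands still between calls to the robot, and variables do not carry over. Pictures are saved under pics/ and viewed, and the job is handed in when it is done.

```bash
ls; mkdir -p pics; python3 - <<'E'
from cell import env
import cv2,json
s=env.observe(); print(s)
for n in ["scene","top","wrist"]:
    d=env.snapshot(n); cv2.imwrite(f"pics/{n}0.png",d["color"]); print(n,{k:d[k] for k in d if k!="color"})
E
```

```text
pics
{'time': 0.0, 'q': array([ 1.15099691e+00,  3.42729997e-01,  1.52500012e+00, -3.33081969e-06,
        1.27539454e+00, -1.45983365e-01]), 'qvel': array([-0.00019985, -0.00069565, -0.00155037,  0.00012209,  0.00182603,
        0.00107565]), 'tau': array([-3.27432990e-04, -4.31254399e+01, -2.44220710e+01,  7.16917310e-02,
        5.59974660e-02, -1.02032270e-04]), 'tool_pos': array([0.14177081, 0.50508197, 0.22604708]), 'tool_rot': array([ 0.70033992,  0.09598565,  0.70064014, -0.09702651]), 'wrist_force': array([-0.40400126, -0.51161915, -1.03521448]), 'wrist_torque': array([ 0.00401841, -0.00092517,  0.00233275]), 'width': 0.09206762107956917}
scene {'fx': 392.1967781437222, 'fy': 392.1967781437222, 'cx': 320.25278712457066, 'cy': 195.6670239086097, 'xyz': array([0.93933475, 0.67184015, 0.88689474]), 'attitude': array([-0.11513868,  0.2806149 ,  0.88933085, -0.3421827 ])}
top {'fx': 475.8437524093612, 'fy': 475.8437524093612, 'cx': 324.5043890640316, 'cy': 202.94770301625064, 'xyz': array([0.38115729, 0.09567038, 1.41654053]), 'attitude': array([ 0.0238276 , -0.70380592,  0.70901305, -0.03728237])}
wrist {'fx': 320.49983331210217, 'fy': 320.49983331210217, 'cx': 323.2076725116263, 'cy': 204.41929793618016, 'xyz': array([0.0655783 , 0.52550904, 0.38381212]), 'attitude': array([0.11709684, 0.78844103, 0.59739076, 0.08816665])}
```

View pics/scene0.png

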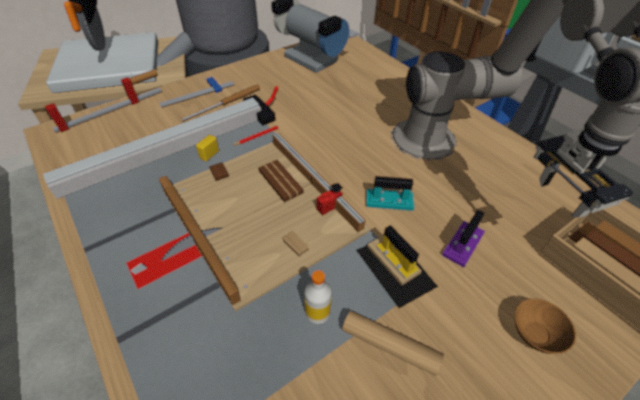

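View pics/top0.png

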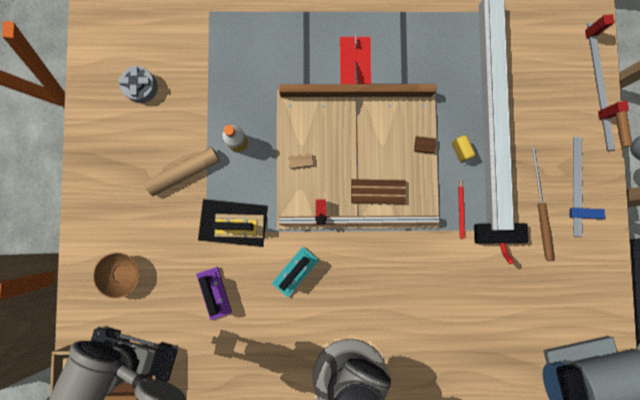

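View pics/wrist0.png

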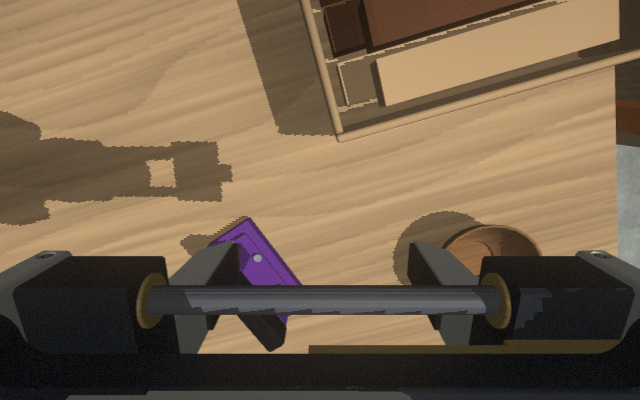

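```bash
cat > h.py <<'E'
import numpy as np, cv2
from scipy.spatial.transform import Rotation as R
def rot(q): return R.from_quat([q[1],q[2],q[3],q[0]]).as_matrix()
def back(d,u,v,z):
    r=rot(d["attitude"])@np.array([(u-d["cx"])/d["fx"],(v-d["cy"])/d["fy"],1])
    o=np.array(d["xyz"]); return o+r*(z-o[2])/r[2]
def proj(d,P):
    c=rot(d["attitude"]).T@(np.asarray(P,float)-d["xyz"]); return [d["cx"]+d["fx"]*c[0]/c[2], d["cy"]+d["fy"]*c[1]/c[2]]
def crop(d,u0,v0,u1,v1,s,name):
    im=cv2.resize(d["color"][v0:v1,u0:u1],None,fx=s,fy=s,interpolation=cv2.INTER_CUBIC)
    for u in range((u0//10+1)*10,u1,10):
        cv2.line(im,((u-u0)*s,0),((u-u0)*s,6),(0,255,0),1); cv2.putText(im,str(u),((u-u0)*s-8,16),0,.35,(0,255,0),1)
    for v in range((v0//10+1)*10,v1,10):
        cv2.line(im,(0,(v-v0)*s),(6,(v-v0)*s),(0,255,0),1); cv2.putText(im,str(v),(8,(v-v0)*s+4),0,.35,(0,255,0),1)
    cv2.imwrite("pics/"+name,im)
def load(n):
    import pickle; return pickle.load(open(n,"rb"))
def save(d,n):
    import pickle; pickle.dump(d,open(n,"wb"))
E
python3 - <<'E'
from cell import env
from h import *
t=env.snapshot("top"); s=env.snapshot("scene"); save(t,"t0.pkl"); save(s,"s0.pkl")
crop(t,195,190,275,250,10,"tpb.png"); crop(t,270,150,450,240,4,"tsl.png")
crop(s,350,210,450,310,6,"spb.png"); crop(s,230,130,370,240,5,"sbl.png")
E
```

```text
(no output)
```

View pics/tpb.png

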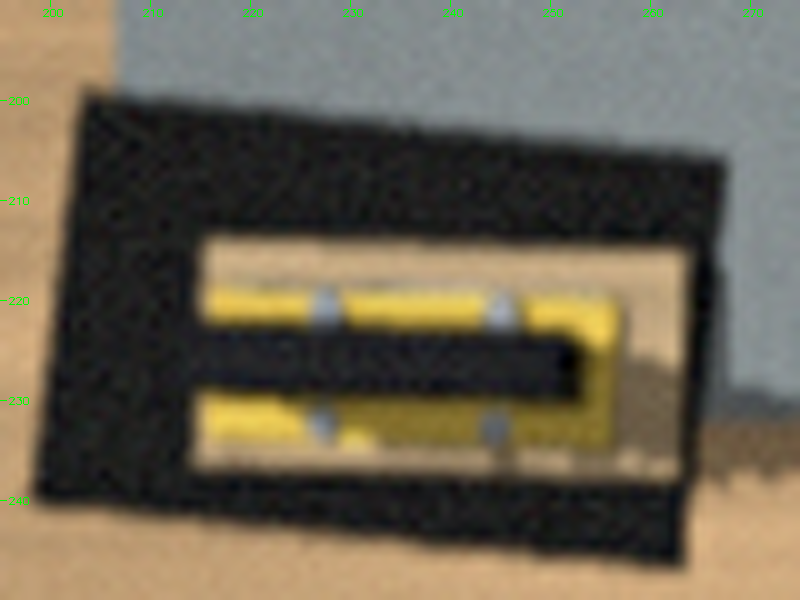

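View pics/tsl.png

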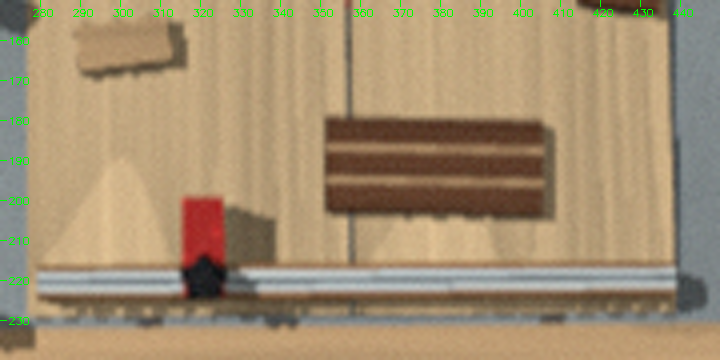

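View pics/spb.png

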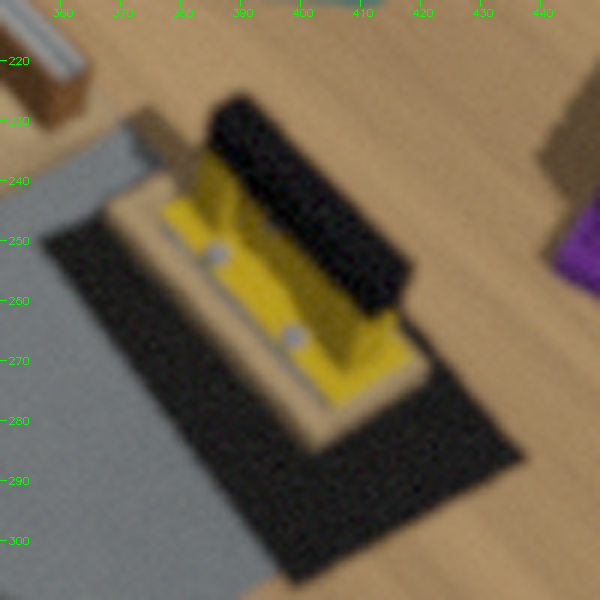

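View pics/sbl.png

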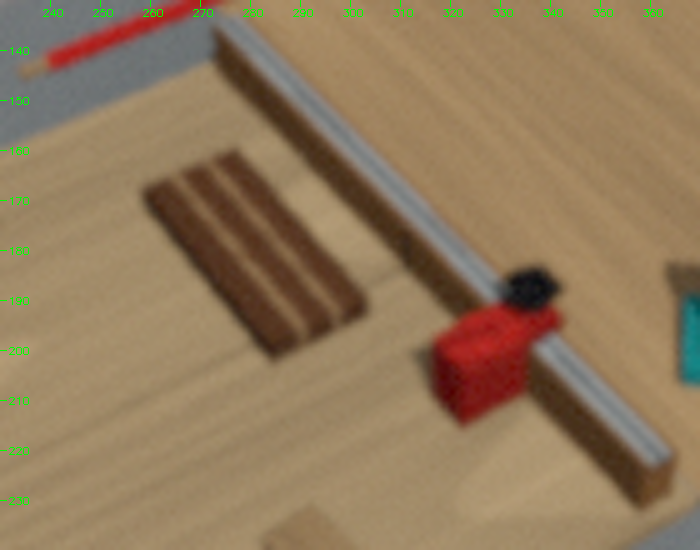

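```bash
python3 - <<'E'
from h import *
np.set_printoptions(precision=4,suppress=True)
t=load("t0.pkl"); s=load("s0.pkl")
def p(d,z,*uv):
    for u,v in uv: print("  ",(u,v),back(d,u,v,z)[:2])
print("sole top z19 top cam");p(t,.019,(215,213.8),(264,215),(263,238),(214,237))
print("sole scene");p(s,.019,(377,239),(367,245),(403,285),(421.5,271))
print("handle top z99 top");p(t,.099,(252.5,223),(252.5,230))
print("handle scene z99");p(s,.099,(390,225.5),(384.5,230.5),(418,254),(412,260))
print("mat top");p(t,.003,(203.5,199),(267.5,205.5),(263.5,246),(198.5,240.5))
print("mat scene");p(s,.003,(357,249),(400,306.5),(437,286))
print("blank top z30");p(t,.030,(351.5,180),(406,180.5),(405.5,204),(351,203))
print("blank scene");p(s,.030,(258.5,168),(277,160),(303.5,190.5),(285,202))
print("fence top z52");p(t,.052,(279,216.3),(438.5,215.7))
print("fence foot scene z12");p(s,.012,(273,143),(357,231.5))
print("stop top z67");p(t,.067,(316,199),(325.5,199))
print("stop scene z67");p(s,.067,(317,200),(323,204),(336,195))
print("blank left/stop right floor scene");p(s,.012,(316.5,207),(323,214.5))
print("sawcut top z12");p(t,.012,(357,190),(358,212))
print("sled corners");p(t,.012,(277,230),(439,228))
E
```

```text
sole top z19 top cam
   (215, 213.8) [0.4724 0.3897]
   (264, 215) [0.4679 0.2465]
   (263, 238) [0.4005 0.2492]
   (214, 237) [0.4046 0.3918]
sole scene
   (377, 239) [0.4385 0.2515]
   (367, 245) [0.4737 0.2512]
   (403, 285) [0.4778 0.3954]
   (421.5, 271) [0.411 0.393]
handle top z99 top
   (252.5, 223) [0.441  0.2695]
   (252.5, 230) [0.4217 0.2694]
handle scene z99
   (390, 225.5) [0.4296 0.2771]
   (384.5, 230.5) [0.4518 0.2811]
   (418, 254) [0.4327 0.3802]
   (412, 260) [0.4566 0.3843]
mat top
   (203.5, 199) [0.5177 0.4276]
   (267.5, 205.5) [0.4971 0.2379]
   (263.5, 246) [0.3772 0.2494]
   (198.5, 240.5) [0.3949 0.4406]
mat scene
   (357, 249) [0.496  0.2381]
   (400, 306.5) [0.516  0.4291]
   (437, 286) [0.4005 0.4417]
blank top z30
   (351.5, 180) [ 0.5685 -0.0112]
   (406, 180.5) [ 0.5661 -0.172 ]
   (405.5, 204) [ 0.4966 -0.1689]
   (351, 203) [ 0.5006 -0.0088]
blank scene
   (258.5, 168) [ 0.5713 -0.1654]
   (277, 160) [ 0.5042 -0.1643]
   (303.5, 190.5) [ 0.5085 -0.0042]
   (285, 202) [0.5781 0.0034]
fence top z52
   (279, 216.3) [0.4618 0.2   ]
   (438.5, 215.7) [ 0.4602 -0.2595]
fence foot scene z12
   (273, 143) [ 0.4619 -0.2634]
   (357, 231.5) [0.4635 0.1967]
stop top z67
   (316, 199) [0.5095 0.0936]
   (325.5, 199) [0.5093 0.0666]
stop scene z67
   (317, 200) [0.5162 0.0767]
   (323, 204) [0.511  0.0984]
   (336, 195) [0.461  0.0918]
blank left/stop right floor scene
   (316.5, 207) [0.5048 0.0586]
   (323, 214.5) [0.5057 0.0927]
sawcut top z12
   (357, 190) [ 0.5408 -0.0286]
   (358, 212) [ 0.4752 -0.0306]
sled corners
   (277, 230) [0.4238 0.2089]
   (439, 228) [ 0.4261 -0.2703]
```

```bash
cat >> h.py <<'E'
def plan(env,target,yaw=None):
    """shift mm in tool axes & turn units to bring TCP to target; yaw = world angle (deg) of tool y axis (mod 180)"""
    s=env.observe(); M=rot(s["tool_rot"]); d=M.T@(np.asarray(target)-s["tool_pos"])*1000
    y=np.degrees(np.arctan2(M[1,1],M[0,1]))
    out="pos %s axes x%s y%s z%s yaw %.2f F %s w %.4f t %.2f\n d=%s"%(np.round(s["tool_pos"],4),np.round(M[:,0],3),np.round(M[:,1],3),np.round(M[:,2],3),y,np.round(s["wrist_force"],2),s["width"],s["time"],np.round(d,1))
    if yaw is not None:
        e=(yaw-y+90)%180-90; out+=" turn=%.3f (deg %.2f world)"%(-e/8,e)
    print(out)
E
python3 - <<'E'
from cell import env
from h import *
plan(env,[.437,.327,.22],-1.75)
E
```

```text
pos [0.1419 0.5053 0.2264] axes x[-0.    -0.001 -1.   ] y[ 0.27   0.963 -0.001] z[ 0.963 -0.27  -0.   ] yaw 74.31 F [0.53 0.14 1.15] w 0.0921 t 0.25
 d=[  6.4 -91.8 332.3] turn=9.508 (deg -76.06 world)
```

```bash
python3 -m creep '[{"dx":0,"dy":-11,"dz":40,"turn":1},{"dx":1,"dy":-22,"dz":83,"turn":2},{"dx":2,"dy":-34,"dz":125,"turn":3},{"dx":3,"dy":-46,"dz":166,"turn":4},{"dx":4,"dy":-57,"dz":208,"turn":5},{"dx":5,"dy":-69,"dz":250,"turn":6},{"dx":6,"dy":-80,"dz":291,"turn":7},{"dx":6,"dy":-92,"dz":332,"turn":8}]' 0 && python3 - <<'E'
from cell import env
from h import *
plan(env,[.437,.327,.22],-1.75)
E
```

```text
time: 1.05
tool_pos: [0.438, 0.326, 0.2206]
tool_rot: [0.541, 0.455, 0.542, -0.455]
wrist_force: [1.6, 0.3, -0.9]
width: 0.0917
pos [0.438  0.326  0.2206] axes x[-0.  0. -1.] y[ 0.985  0.173 -0.   ] z[ 0.173 -0.985 -0.   ] yaw 9.98 F [ 1.6   0.35 -0.86] w 0.0917 t 1.05
 d=[ 0.6 -0.8 -1.2] turn=1.466 (deg -11.73 world)
```

```bash
python3 -m creep '[{"turn":0.9},{"turn":1.47},{"turn":1.47},{"turn":1.47},{"turn":1.47},{"turn":1.47},{"turn":1.47},{"turn":1.47}]' && python3 - <<'E'
from cell import env
from h import *
plan(env,[.437,.327,.22],-1.75)
w=env.snapshot("wrist"); save(w,"w1.pkl"); cv2.imwrite("pics/w1.png",w["color"])
print(w["xyz"])
E
```

```text
invalid input
```

```bash
python3 -m creep '[{"dx":0,"dy":0,"dz":0,"turn":0.9},{"dx":0,"dy":0,"dz":0,"turn":1.47},{"dx":0,"dy":0,"dz":0,"turn":1.47},{"dx":0,"dy":0,"dz":0,"turn":1.47},{"dx":0,"dy":0,"dz":0,"turn":1.47},{"dx":0,"dy":0,"dz":0,"turn":1.47},{"dx":0,"dy":0,"dz":0,"turn":1.47},{"dx":0,"dy":0,"dz":0,"turn":1.47}]' && python3 - <<'E'
from cell import env
from h import *
plan(env,[.437,.327,.22],-1.75)
w=env.snapshot("wrist"); save(w,"w1.pkl"); cv2.imwrite("pics/w1.png",w["color"])
print(w["xyz"])
E
```

```text
time: 1.85
tool_pos: [0.4366, 0.3272, 0.2208]
tool_rot: [0.494, 0.506, 0.494, -0.506]
wrist_force: [-0.1, 0.4, 0.5]
width: 0.0917
pos [0.4366 0.3272 0.2208] axes x[ 0.  0. -1.] y[ 1.    -0.025  0.   ] z[-0.025 -1.    -0.   ] yaw -1.41 F [-0.05  0.43  0.53] w 0.0917 t 1.85
 d=[0.8 0.4 0.2] turn=0.043 (deg -0.34 world)
[0.43807099 0.40488595 0.37846667]
```

View pics/w1.png

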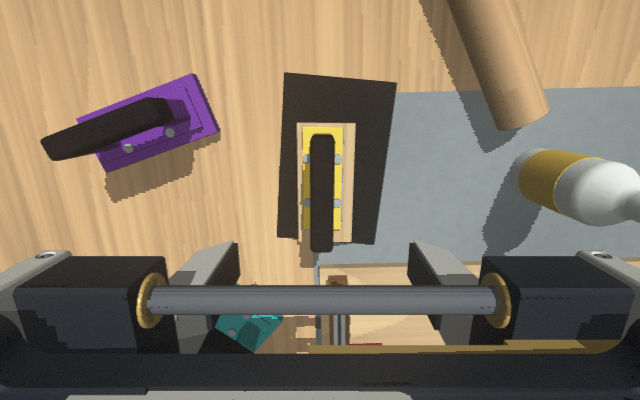

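```bash
python3 - <<'E'
from h import *
w=load("w1.pkl"); crop(w,270,65,410,275,4,"w1c.png")
im=cv2.imread("pics/w1c.png"); print(im.shape); cv2.imwrite("pics/w1c.png",im[:600] if False else cv2.resize(im,None,fx=.7,fy=.7))
cv2.imwrite("pics/w1d.png",0*im) if False else None
crop(w,280,110,370,190,7,"w1e.png"); crop(w,280,180,370,265,7,"w1f.png")
E
```

```text
(840, 560, 3)
```

View pics/w1e.png

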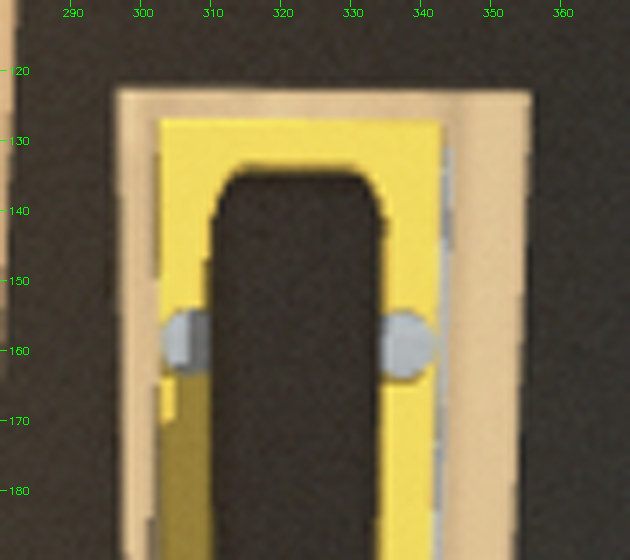

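View pics/w1f.png

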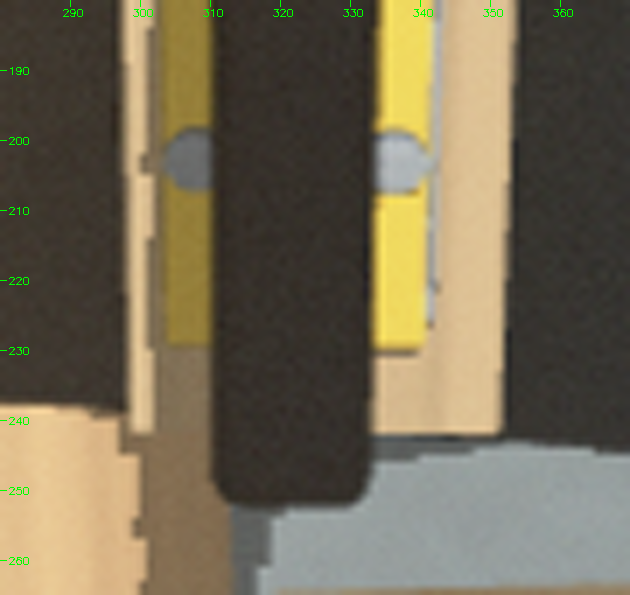

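```bash
python3 - <<'E'
from h import *
np.set_printoptions(precision=4,suppress=True)
w=load("w1.pkl")
def p(z,*uv):
    P=np.array([back(w,u,v,z)[:2] for u,v in uv]); print(P.tolist(), P.mean(0)); return P
p(.019,(296.5,123),(355.5,123),(352,242),(298.5,242))
p(.099,(310,150),(334.5,150),(333,240),(310.5,240))
P=p(.099,(322,134),(321.5,252.5)); print(P[0]-P[1])
E
```

```text
[[0.40843870907541424, 0.3892155148056136], [0.4726211458751275, 0.3876152877415785], [0.46896977031140497, 0.24736638632675367], [0.4039769236371891, 0.24897494390426694]] [0.4385 0.3183]
[[0.42561397813160085, 0.36973135215606573], [0.4468381187046499, 0.36920298882154634], [0.44418230645749085, 0.28490976947378205], [0.42297334872942527, 0.28543475874704394]] [0.4349 0.3273]
[[0.43636336070245707, 0.38305128611569295], [0.43300053962905577, 0.2722795755202458]] [0.4347 0.3277]
[0.0034 0.1108]
```

```bash
python3 - <<'E'
from cell import env
from h import *
plan(env,[.4348,.3276,.064],-1.75)
E
```

```text
pos [0.4366 0.3272 0.2208] axes x[ 0.  0. -1.] y[ 1.    -0.025  0.   ] z[-0.025 -1.    -0.   ] yaw -1.42 F [ 0.66 -0.57 -0.06] w 0.0920 t 1.90
 d=[156.8  -1.8  -0.3] turn=0.041 (deg -0.33 world)
```

```bash
python3 -m creep '[{"dx":30,"dy":-1.8,"dz":-0.3,"turn":0.04},{"dx":65,"dy":-1.8,"dz":-0.3,"turn":0.04},{"dx":100,"dy":-1.8,"dz":-0.3,"turn":0.04},{"dx":130,"dy":-1.8,"dz":-0.3,"turn":0.04},{"dx":150,"dy":-1.8,"dz":-0.3,"turn":0.04},{"dx":157,"dy":-1.8,"dz":-0.3,"turn":0.04},{"dx":157,"dy":-1.8,"dz":-0.3,"turn":0.04},{"dx":157,"dy":-1.8,"dz":-0.3,"turn":0.04}]' 0 && python3 - <<'E'
from cell import env
from h import *
plan(env,[.4348,.3276,.064],-1.75)
w=env.snapshot("wrist"); save(w,"w2.pkl"); cv2.imwrite("pics/w2.png",w["color"])
E
```

```text
time: 2.7
tool_pos: [0.4356, 0.3279, 0.0648]
tool_rot: [0.492, 0.508, 0.492, -0.507]
wrist_force: [0.3, 0.7, -0.2]
width: 0.0921
pos [0.4356 0.3279 0.0648] axes x[ 0.002  0.001 -1.   ] y[ 1.    -0.031  0.002] z[-0.031 -1.    -0.001] yaw -1.76 F [ 0.26  0.72 -0.17] w 0.0921 t 2.70
 d=[ 0.8 -0.8  0.3] turn=-0.002 (deg 0.01 world)
```

View pics/w2.png

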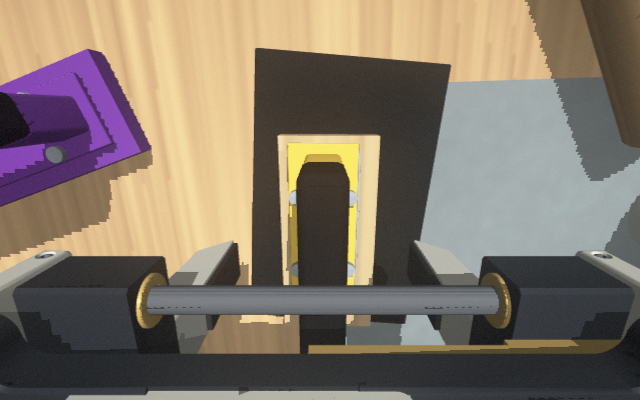

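The handle stands between the fingers (columns 297–350, jaw midpoint ~324). Closing.

```bash
python3 -m creep '[{"dx":0,"dy":0,"dz":0,"turn":0},{"dx":0,"dy":0,"dz":0,"turn":0},{"dx":0,"dy":0,"dz":0,"turn":0},{"dx":0,"dy":0,"dz":0,"turn":0},{"dx":0,"dy":0,"dz":0,"turn":0},{"dx":0,"dy":0,"dz":0,"turn":0},{"dx":0,"dy":0,"dz":0,"turn":0},{"dx":0,"dy":0,"dz":0,"turn":0}]' 1 50; python3 -m creep '[{"dx":-5,"dy":0,"dz":0,"turn":0},{"dx":-20,"dy":0,"dz":0,"turn":0},{"dx":-40,"dy":0,"dz":0,"turn":0},{"dx":-65,"dy":0,"dz":0,"turn":0},{"dx":-90,"dy":0,"dz":0,"turn":0},{"dx":-110,"dy":0,"dz":0,"turn":0},{"dx":-120,"dy":0,"dz":0,"turn":0},{"dx":-120,"dy":0,"dz":0,"turn":0}]'; python3 - <<'E'
from cell import env
from h import *
plan(env,[.62,-.087,.19],0)
w=env.snapshot("wrist"); save(w,"w3.pkl"); cv2.imwrite("pics/w3.png",w["color"])
E
```

```text
time: 3.55
tool_pos: [0.4349, 0.3275, 0.0637]
tool_rot: [0.492, 0.508, 0.492, -0.508]
wrist_force: [-0.4, 0.0, 0.4]
width: 0.0322
time: 4.35
tool_pos: [0.4354, 0.3277, 0.1849]
tool_rot: [0.492, 0.508, 0.492, -0.507]
wrist_force: [-0.1, -0.2, -2.5]
width: 0.0218
pos [0.4354 0.3277 0.1849] axes x[ 0.002  0.001 -1.   ] y[ 1.    -0.031  0.002] z[-0.031 -1.    -0.001] yaw -1.77 F [-0.06 -0.18 -2.51] w 0.0218 t 4.35
 d=[ -5.3 197.4 408.8] turn=-0.221 (deg 1.77 world)
```

View pics/w3.png

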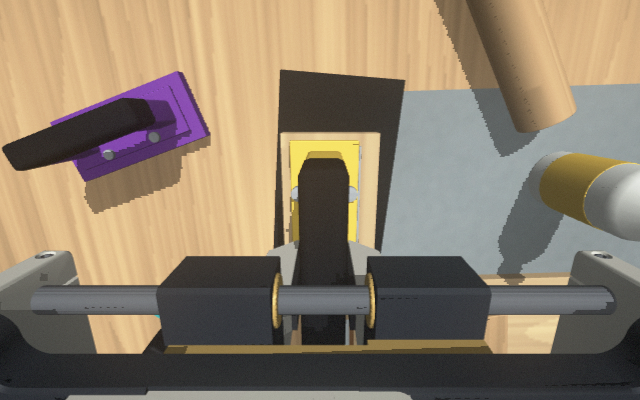

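```bash
python3 - <<'E'
from h import *
a=load("w2.pkl"); b=load("w3.pkl")
ca=cv2.resize(a["color"][120:250,260:400],None,fx=4,fy=4,interpolation=2); cb=cv2.resize(b["color"][120:250,260:400],None,fx=4,fy=4,interpolation=2)
crop(a,265,120,395,200,6,"ca.png"); crop(b,265,120,395,200,6,"cb.png")
E
```

```text
(no output)
```

View pics/ca.png

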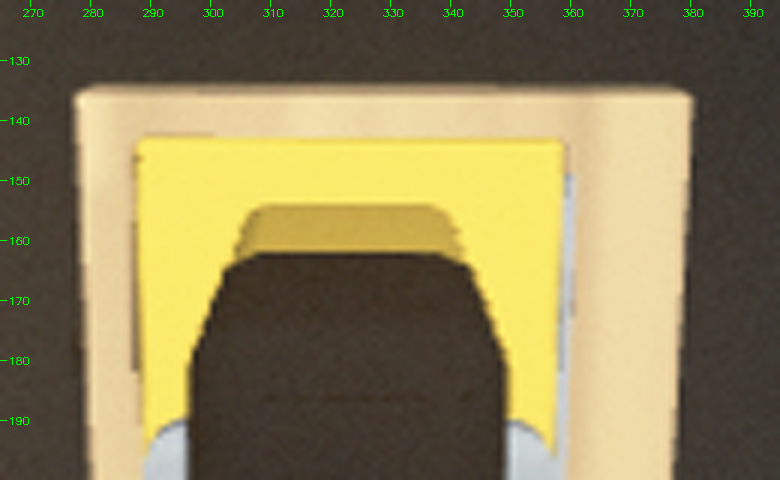

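View pics/cb.png

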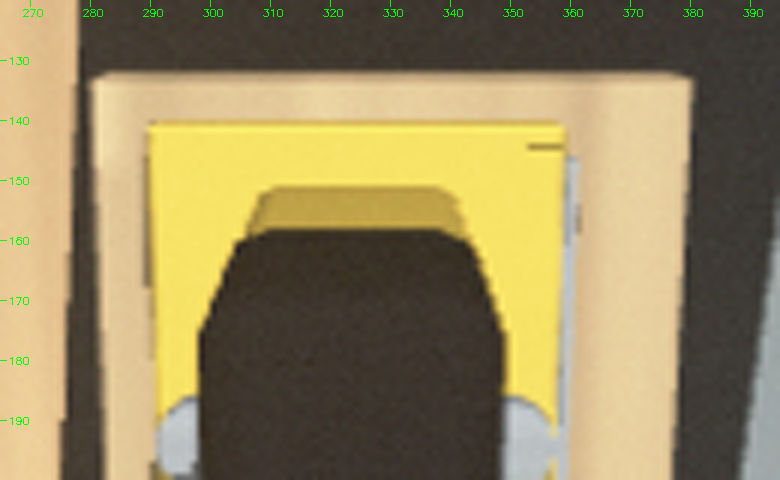

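```bash
python3 - <<'E'
from h import *
from scipy.optimize import least_squares
np.set_printoptions(precision=4,suppress=True)
a=load("w2.pkl"); b=load("w3.pkl")
def fit(d,uv,tcp):
    # points: sole top far-left corners width 64, unknown (x,y,z), yaw
    f=lambda p:np.ravel([np.array(proj(d,[p[0]+s*.032*np.cos(p[3]),p[1]+s*.032*np.sin(p[3]),p[2]]))-q for s,q in zip((-1,1),uv)])
    r=least_squares(f,[.44,.39,.03,-.03]); print(r.x, r.x[:3]-tcp, "sole bottom rel tcp z",r.x[2]-.016-tcp[2])
fit(a,[(277.5,135),(380.3,135)],[.4356,.3279,.0648])
fit(b,[(280.5,132.5),(380.3,132.5)],[.4354,.3277,.1849])
E
```

```text
[ 0.4406  0.3889  0.019  -0.0312] [ 0.005   0.061  -0.0458] sole bottom rel tcp z -0.06177373375238891
[ 0.4414  0.3898  0.1325 -0.0313] [ 0.006   0.0621 -0.0524] sole bottom rel tcp z -0.06835919083661361
```

```bash
python3 - <<'E'
from cell import env
from h import *
plan(env,[.615,-.078,.185],0)
E
```

```text
pos [0.4348 0.3274 0.1836] axes x[ 0.  0. -1.] y[ 1.    -0.031  0.   ] z[-0.031 -1.    -0.   ] yaw -1.77 F [ 0.68 -0.44 -3.06] w 0.0215 t 4.40
 d=[ -1.5 192.7 399.7] turn=-0.221 (deg 1.77 world)
```

```bash
python3 -m creep '[{"dx":-2,"dy":10,"dz":20,"turn":-0.1},{"dx":-2,"dy":30,"dz":60,"turn":-0.22},{"dx":-2,"dy":50,"dz":103,"turn":-0.22},{"dx":-2,"dy":70,"dz":146,"turn":-0.22},{"dx":-2,"dy":90,"dz":189,"turn":-0.22},{"dx":-2,"dy":110,"dz":232,"turn":-0.22},{"dx":-2,"dy":130,"dz":275,"turn":-0.22},{"dx":-2,"dy":150,"dz":316,"turn":-0.22}]'; python3 -m creep '[{"dx":0,"dy":18,"dz":38,"turn":0},{"dx":0,"dy":32,"dz":65,"turn":0},{"dx":0,"dy":41,"dz":80,"turn":0},{"dx":0,"dy":43,"dz":84,"turn":0},{"dx":0,"dy":43,"dz":84,"turn":0},{"dx":0,"dy":43,"dz":84,"turn":0},{"dx":0,"dy":43,"dz":84,"turn":0},{"dx":0,"dy":43,"dz":84,"turn":0}]'; python3 - <<'E'
from cell import env
from h import *
plan(env,[.615,-.078,.083],0)
w=env.snapshot("wrist"); save(w,"w4.pkl"); cv2.imwrite("pics/w4.png",w["color"])
t=env.snapshot("top"); save(t,"t4.pkl"); crop(t,270,130,450,240,4,"t4.png")
E
```

```text
time: 5.2
tool_pos: [0.5748, 0.005, 0.1839]
tool_rot: [-0.499, -0.5, -0.501, 0.501]
wrist_force: [0.6, 1.0, -2.2]
width: 0.0218
time: 6.0
tool_pos: [0.6178, -0.076, 0.1859]
tool_rot: [0.5, 0.5, 0.5, -0.5]
wrist_force: [-0.2, 0.2, -1.8]
width: 0.0218
pos [ 0.6178 -0.076   0.1859] axes x[ 0.  0. -1.] y[1.    0.001 0.   ] z[ 0.001 -1.    -0.   ] yaw 0.07 F [-0.16  0.18 -1.75] w 0.0218 t 6.00
 d=[102.9  -2.9   2. ] turn=0.008 (deg -0.07 world)
```

View pics/w4.png

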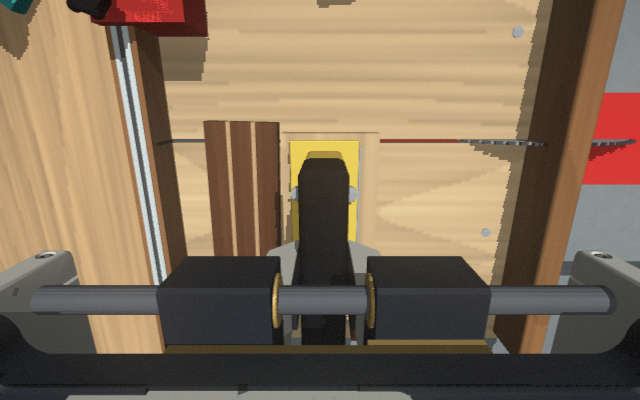

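View pics/t4.png

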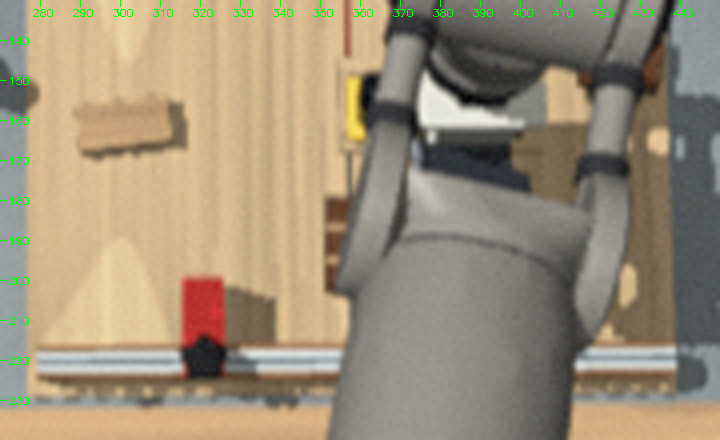

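```bash
python3 - <<'E'
from h import *
np.set_printoptions(precision=4,suppress=True)
w=load("w4.pkl"); crop(w,140,110,400,250,3,"w4c.png");crop(w,370,120,560,170,4,"w4d.png")
for u,v in [(455,141),(545,143)]: print(back(w,u,v,.012),back(w,u,v,.03))
E
```

```text
[ 0.7516 -0.0311  0.012 ] [ 0.7443 -0.0293  0.03  ]
[ 0.8437 -0.0331  0.012 ] [ 0.8314 -0.0312  0.03  ]
```

View pics/w4c.png

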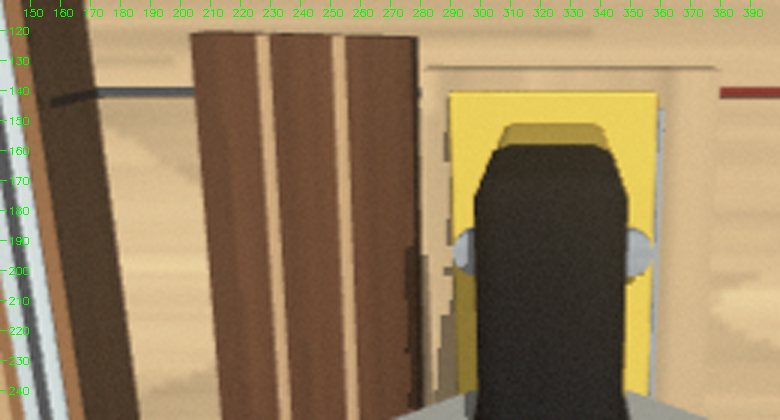

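View pics/w4d.png

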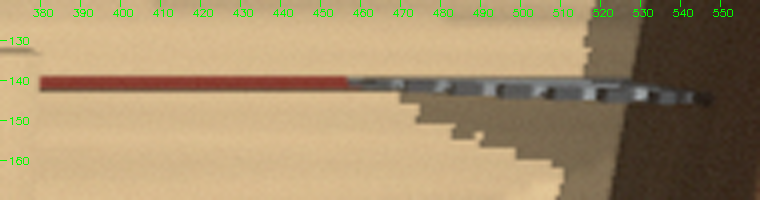

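```bash
python3 - <<'E'
from h import *
np.set_printoptions(precision=4,suppress=True)
w=load("w4.pkl")
for n,z,l in [("blank",.030,[(203.5,120.5),(279,122),(279.5,200),(212.5,220)]),("fence base",.012,[(170,127),(185,242)]),("sole",.133,[(282.5,132.5),(378.5,132.5)])]:
    for u,v in l: print(n,(u,v),back(w,u,v,z))
E
```

```text
blank (203.5, 120.5) [ 0.5037 -0.0104  0.03  ]
blank (279, 122) [ 0.5752 -0.0117  0.03  ]
blank (279.5, 200) [ 0.5727 -0.0887  0.03  ]
blank (212.5, 220) [ 0.5023 -0.1104  0.03  ]
fence base (170, 127) [ 0.4628 -0.0175  0.012 ]
fence base (185, 242) [ 0.4623 -0.143   0.012 ]
sole (282.5, 132.5) [ 0.591  -0.0139  0.133 ]
sole (378.5, 132.5) [ 0.6528 -0.0138  0.133 ]
```

```bash
python3 -m creep '[{"dx":20,"dy":0,"dz":2,"turn":0},{"dx":45,"dy":0,"dz":4,"turn":0},{"dx":65,"dy":0,"dz":4,"turn":0},{"dx":80,"dy":0,"dz":4,"turn":0},{"dx":90,"dy":0,"dz":4,"turn":0},{"dx":97,"dy":0,"dz":4,"turn":0},{"dx":101,"dy":0,"dz":4,"turn":0},{"dx":102,"dy":0,"dz":4,"turn":0}]'; python3 - <<'E'
from cell import env
from h import *
plan(env,[.602,-.082,.083],0)
w=env.snapshot("wrist"); save(w,"w5.pkl"); cv2.imwrite("pics/w5.png",w["color"]);crop(w,150,60,400,250,3,"w5c.png")
for i in range(3): print(env.observe()["wrist_force"])
E
```

```text
time: 6.9
tool_pos: [0.6182, -0.081, 0.0838]
tool_rot: [0.5, 0.5, 0.5, -0.5]
wrist_force: [0.1, -0.0, -2.0]
width: 0.0216
pos [ 0.6182 -0.081   0.0838] axes x[ 0. -0. -1.] y[ 1. -0.  0.] z[-0. -1.  0.] yaw -0.00 F [ 0.06 -0.05 -1.97] w 0.0216 t 6.90
 d=[  0.8 -16.2   1. ] turn=-0.000 (deg 0.00 world)
[ 0.19577302 -0.13098311 -1.70988189]
[ 0.19577302 -0.13098311 -1.70988189]
[ 0.19577302 -0.13098311 -1.70988189]
```

View pics/w5c.png

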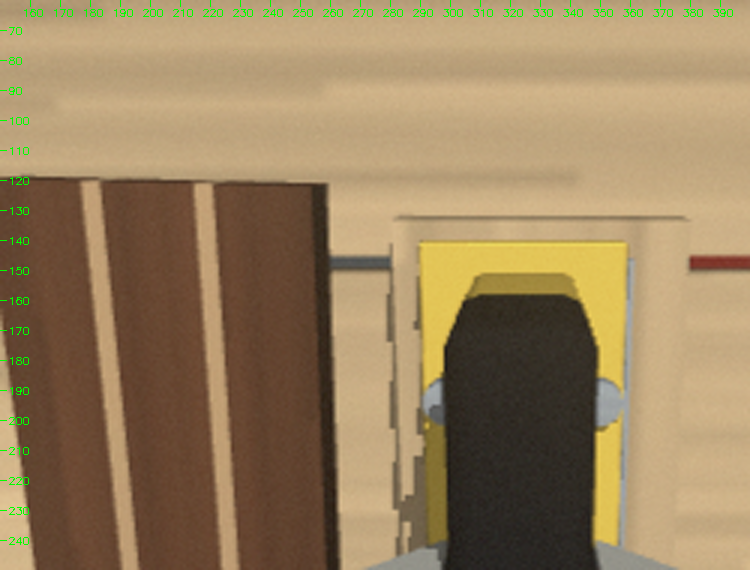

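```bash
python3 -m creep '[{"dx":0,"dy":-3,"dz":0,"turn":0},{"dx":0,"dy":-8,"dz":0,"turn":0},{"dx":0,"dy":-13,"dz":0,"turn":0},{"dx":0,"dy":-18,"dz":0,"turn":0},{"dx":0,"dy":-24,"dz":0,"turn":0},{"dx":0,"dy":-30,"dz":0,"turn":0},{"dx":0,"dy":-36,"dz":0,"turn":0},{"dx":0,"dy":-40,"dz":0,"turn":0}]'; python3 -m creep '[{"dx":0,"dy":-2,"dz":0,"turn":0},{"dx":0,"dy":-4,"dz":0,"turn":0},{"dx":0,"dy":-6,"dz":0,"turn":0},{"dx":0,"dy":-8,"dz":0,"turn":0},{"dx":0,"dy":-10,"dz":0,"turn":0},{"dx":0,"dy":-12,"dz":0,"turn":0},{"dx":0,"dy":-12,"dz":0,"turn":0},{"dx":0,"dy":-12,"dz":0,"turn":0}]'; python3 - <<'E'
from cell import env
from h import *
plan(env,[.5595,-.082,.083],0)
w=env.snapshot("wrist"); save(w,"w6.pkl"); cv2.imwrite("pics/w6.png",w["color"]);crop(w,100,60,400,250,2,"w6c.png")
E
```

```text
time: 7.75
tool_pos: [0.5777, -0.081, 0.0839]
tool_rot: [0.5, 0.5, 0.5, -0.5]
wrist_force: [1.6, -0.3, -2.2]
width: 0.0218
time: 8.55
tool_pos: [0.5657, -0.0809, 0.0835]
tool_rot: [0.5, 0.5, 0.5, -0.5]
wrist_force: [0.0, -0.3, -2.5]
width: 0.022
pos [ 0.5657 -0.0809  0.0835] axes x[-0.001  0.    -1.   ] y[ 1.    -0.    -0.001] z[-0. -1. -0.] yaw -0.00 F [ 0.02 -0.33 -2.52] w 0.0220 t 8.55
 d=[ 0.5 -6.2  1.1] turn=-0.001 (deg 0.00 world)
```

View pics/w6.png

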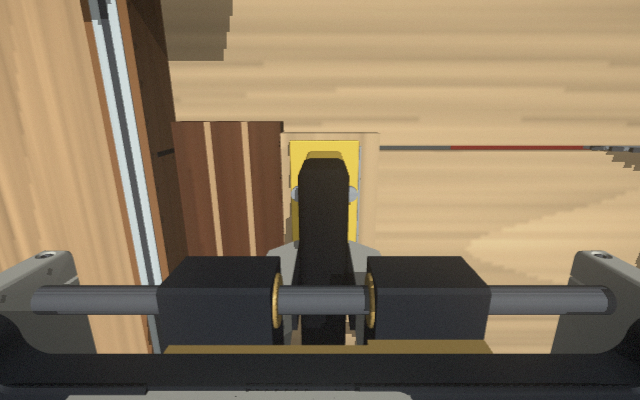

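```bash
python3 -m creep '[{"dx":0,"dy":-0.5,"dz":0,"turn":0},{"dx":0,"dy":-1,"dz":0,"turn":0},{"dx":0,"dy":-1.5,"dz":0,"turn":0},{"dx":0,"dy":-2,"dz":0,"turn":0},{"dx":0,"dy":-2.5,"dz":0,"turn":0},{"dx":0,"dy":-3,"dz":0,"turn":0},{"dx":0,"dy":-3.5,"dz":0,"turn":0},{"dx":0,"dy":-3.5,"dz":0,"turn":0}]'; python3 - <<'E'
from cell import env
from h import *
w=env.snapshot("wrist"); crop(w,130,100,300,250,4,"w7c.png")
plan(env,[.5595,-.082,.083],0)
E
```

```text
time: 9.4
tool_pos: [0.5625, -0.081, 0.0837]
tool_rot: [0.5, 0.5, 0.5, -0.5]
wrist_force: [0.4, 0.2, -3.4]
width: 0.0215
pos [ 0.5625 -0.081   0.0837] axes x[-0.  0. -1.] y[ 1. -0. -0.] z[-0. -1. -0.] yaw -0.01 F [ 0.04  0.07 -1.76] w 0.0214 t 9.45
 d=[ 0.7 -3.   1. ] turn=-0.001 (deg 0.01 world)
```

View pics/w7c.png

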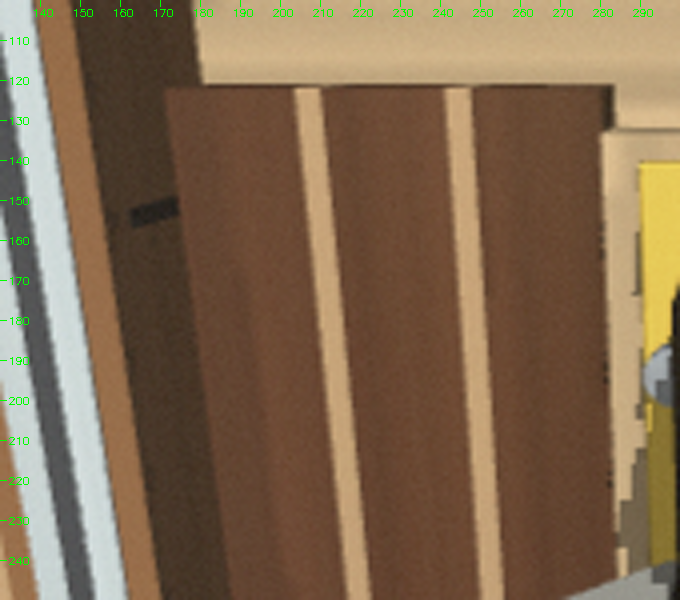

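```bash
python3 -m creep '[{"dx":0,"dy":-0.3,"dz":0,"turn":0},{"dx":0,"dy":-0.6,"dz":0,"turn":0},{"dx":0,"dy":-0.9,"dz":0,"turn":0},{"dx":0,"dy":-1.2,"dz":0,"turn":0},{"dx":0,"dy":-1.5,"dz":0,"turn":0},{"dx":0,"dy":-1.5,"dz":0,"turn":0},{"dx":0,"dy":-1.5,"dz":0,"turn":0},{"dx":0,"dy":-1.5,"dz":0,"turn":0}]'; python3 -m creep '[{"dx":0,"dy":-0.2,"dz":0,"turn":0},{"dx":0,"dy":-0.4,"dz":0,"turn":0},{"dx":0,"dy":-0.6,"dz":0,"turn":0},{"dx":0,"dy":-0.8,"dz":0,"turn":0},{"dx":0,"dy":-1,"dz":0,"turn":0},{"dx":0,"dy":-1,"dz":0,"turn":0},{"dx":0,"dy":-1,"dz":0,"turn":0},{"dx":0,"dy":-1,"dz":0,"turn":0}]'
```

```text
time: 10.25
tool_pos: [0.5611, -0.081, 0.0837]
tool_rot: [0.5, 0.5, 0.5, -0.5]
wrist_force: [0.1, -0.0, -2.9]
width: 0.0217
time: 11.05
tool_pos: [0.5608, -0.081, 0.084]
tool_rot: [0.5, 0.5, 0.5, -0.5]
wrist_force: [5.4, 1.3, -3.8]
width: 0.0218
```

```bash
python3 - <<'E'
from h import *
t=load("t0.pkl")
for q in [(461,182),(462,237),(459,180),(466,237)]: print(back(t,*q,.009)[:2])
E
python3 -m creep '[{"dx":0,"dy":1,"dz":0,"turn":0},{"dx":0,"dy":4,"dz":0,"turn":0},{"dx":0,"dy":10,"dz":0,"turn":0},{"dx":0,"dy":14,"dz":0,"turn":0},{"dx":-15,"dy":14,"dz":0,"turn":0},{"dx":-35,"dy":14,"dz":0,"turn":0},{"dx":-55,"dy":14,"dz":0,"turn":0},{"dx":-60,"dy":14,"dz":0,"turn":0}]'; python3 - <<'E'
from cell import env
from h import *
plan(env,[.497,-.24,.14],0)
w=env.snapshot("wrist"); save(w,"w8.pkl"); cv2.imwrite("pics/w8.png",w["color"])
E
```

```text
[ 0.56339347 -0.34132324]
[ 0.39896384 -0.33886258]
[ 0.56946864 -0.33549361]
[ 0.39886955 -0.35079961]
time: 11.85
tool_pos: [0.5752, -0.0813, 0.1457]
tool_rot: [0.501, 0.501, 0.499, -0.499]
wrist_force: [0.3, -0.5, -1.3]
width: 0.022
pos [ 0.5752 -0.0813  0.1457] axes x[ 0.003 -0.001 -1.   ] y[ 1.    -0.     0.003] z[-0.    -1.     0.001] yaw -0.01 F [ 0.34 -0.47 -1.32] w 0.0220 t 11.85
 d=[  5.6 -78.2 158.7] turn=-0.001 (deg 0.01 world)
```

View pics/w8.png

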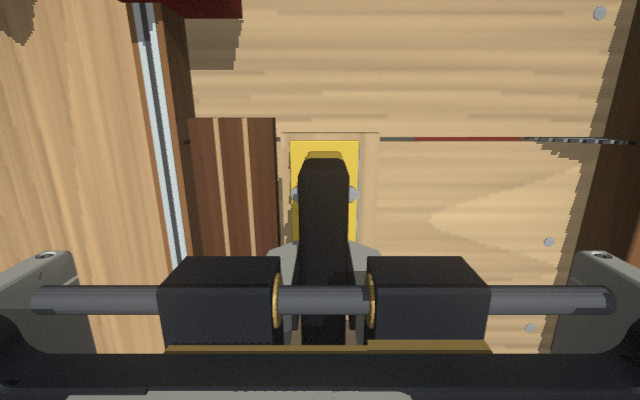

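```bash
python3 -m creep '[{"dx":0,"dy":-6,"dz":12,"turn":0},{"dx":0,"dy":-20,"dz":40,"turn":0},{"dx":0,"dy":-35,"dz":70,"turn":0},{"dx":0,"dy":-50,"dz":100,"turn":0},{"dx":0,"dy":-65,"dz":130,"turn":0},{"dx":0,"dy":-75,"dz":152,"turn":0},{"dx":0,"dy":-78,"dz":160,"turn":0},{"dx":0,"dy":-78,"dz":160,"turn":0}]'; python3 - <<'E'
from cell import env
from h import *
plan(env,[.497,-.24,.083],0)
w=env.snapshot("wrist"); save(w,"w9.pkl"); cv2.imwrite("pics/w9.png",w["color"])
E
```

```text
time: 12.7
tool_pos: [0.4949, -0.242, 0.1427]
tool_rot: [-0.499, -0.5, -0.5, 0.501]
wrist_force: [0.1, 0.4, -2.8]
width: 0.0216
pos [ 0.4949 -0.242   0.1427] axes x[-0.002  0.001 -1.   ] y[ 1.    -0.003 -0.002] z[-0.003 -1.    -0.001] yaw -0.15 F [ 0.05  0.35 -2.83] w 0.0216 t 12.70
 d=[59.7  2.2 -2. ] turn=-0.018 (deg 0.15 world)
```

View pics/w9.png

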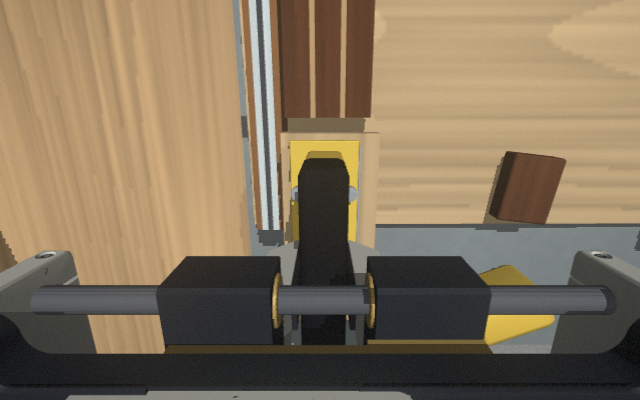

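```bash
python3 - <<'E'
from h import *
w=load("w9.pkl")
for q,z in [((330,118),.03),((283,117),.03),((372,117),.03),((283,133),.091),((379,133),.091),((370,30),.03)]: print(q,back(w,*q,z))
for q in [(512,151),(494,219),(546,223),(484,224)]: print(q,back(w,*q,.03))
E
```

```text
(330, 118) [ 0.49985405 -0.17265934  0.03      ]
(283, 117) [ 0.46156936 -0.17176527  0.03      ]
(372, 117) [ 0.53404111 -0.17196875  0.03      ]
(283, 133) [ 0.46870749 -0.18000818  0.091     ]
(379, 133) [ 0.5300989  -0.18017425  0.091     ]
(370, 30) [ 0.52991331 -0.10841552  0.03      ]
(512, 151) [ 0.65247177 -0.19980322  0.03      ]
(494, 219) [ 0.64652376 -0.26015723  0.03      ]
(546, 223) [ 0.69361757 -0.26405117  0.03      ]
(484, 224) [ 0.63828259 -0.26489038  0.03      ]
```

```bash
python3 -m creep '[{"dx":5,"dy":2,"dz":0,"turn":-0.02},{"dx":15,"dy":3,"dz":0,"turn":-0.02},{"dx":28,"dy":3,"dz":0,"turn":-0.02},{"dx":40,"dy":3,"dz":0,"turn":-0.02},{"dx":50,"dy":3,"dz":0,"turn":-0.02},{"dx":56,"dy":3,"dz":0,"turn":-0.02},{"dx":59,"dy":3,"dz":0,"turn":-0.02},{"dx":59,"dy":3,"dz":0,"turn":-0.02}]'; python3 - <<'E'
from cell import env
from h import *
plan(env,[.497,-.24,.083],0)
w=env.snapshot("wrist"); save(w,"w10.pkl"); cv2.imwrite("pics/w10.png",w["color"])
E
```

```text
time: 13.55
tool_pos: [0.499, -0.2409, 0.0844]
tool_rot: [0.501, 0.499, 0.501, -0.499]
wrist_force: [1.1, -0.7, -3.2]
width: 0.0216
pos [ 0.499  -0.2409  0.0844] axes x[-0.  0. -1.] y[ 1.     0.003 -0.   ] z[ 0.003 -1.    -0.   ] yaw 0.16 F [ 1.08 -0.69 -3.19] w 0.0216 t 13.55
 d=[ 1.4 -2.  -0.9] turn=0.020 (deg -0.16 world)
```

View pics/w10.png

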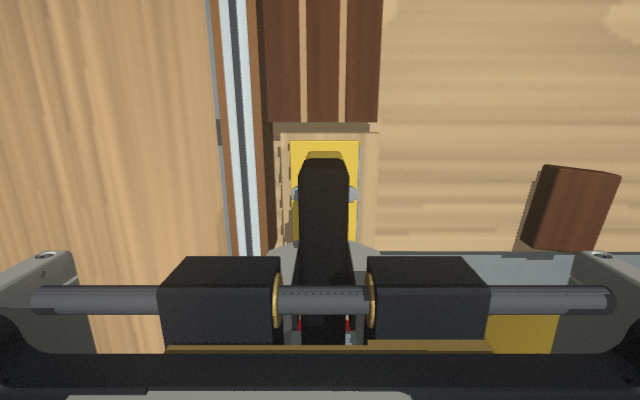

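```bash
python3 -m creep '[{"dx":0,"dy":-1,"dz":-3,"turn":0.02},{"dx":0,"dy":-1,"dz":-8,"turn":0.02},{"dx":0,"dy":-1,"dz":-14,"turn":0.02},{"dx":0,"dy":-1,"dz":-20,"turn":0.02},{"dx":0,"dy":-1,"dz":-27,"turn":0.02},{"dx":0,"dy":-1,"dz":-34,"turn":0.02},{"dx":0,"dy":-1,"dz":-40,"turn":0.02},{"dx":0,"dy":-1,"dz":-44,"turn":0.02}]';python3 -m creep '[{"dx":0,"dy":0,"dz":-3,"turn":0},{"dx":0,"dy":0,"dz":-6,"turn":0},{"dx":0,"dy":0,"dz":-9,"turn":0},{"dx":0,"dy":0,"dz":-12,"turn":0},{"dx":0,"dy":0,"dz":-15,"turn":0},{"dx":0,"dy":0,"dz":-17,"turn":0},{"dx":0,"dy":0,"dz":-18,"turn":0},{"dx":0,"dy":0,"dz":-18,"turn":0}]'; python3 - <<'E'
from cell import env
from h import *
plan(env,[.498,-.157,.083],0)
w=env.snapshot("wrist"); save(w,"w11.pkl"); cv2.imwrite("pics/w11.png",w["color"])
E
```

```text
time: 14.4
tool_pos: [0.4981, -0.1964, 0.0848]
tool_rot: [0.5, 0.5, 0.5, -0.5]
wrist_force: [0.2, -2.0, -2.5]
width: 0.022
time: 15.2
tool_pos: [0.4979, -0.1788, 0.0847]
tool_rot: [0.5, 0.5, 0.5, -0.5]
wrist_force: [1.1, -0.2, -2.6]
width: 0.0215
pos [ 0.4979 -0.1788  0.0847] axes x[-0.  0. -1.] y[ 1. -0. -0.] z[-0. -1. -0.] yaw -0.00 F [ 1.05 -0.23 -2.62] w 0.0215 t 15.20
 d=[  1.7   0.1 -21.8] turn=-0.001 (deg 0.00 world)
```

View pics/w11.png

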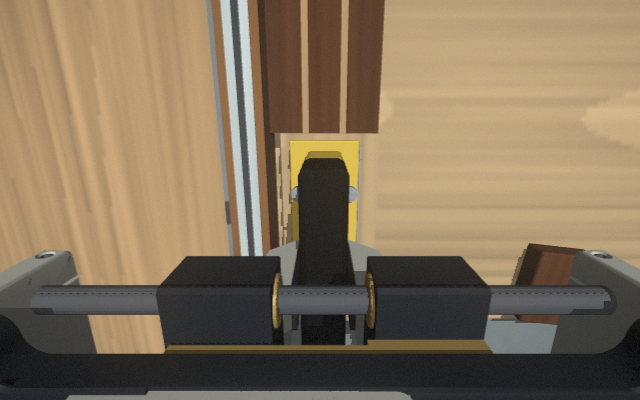

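```bash
python3 - <<'E'
from cell import env
from h import *
t=env.snapshot("top"); s=env.snapshot("scene"); save(t,"t11.pkl"); save(s,"s11.pkl")
crop(t,300,180,390,230,8,"t11.png"); crop(s,260,150,360,230,7,"s11.png")
E
```

```text
(no output)
```

View pics/t11.png

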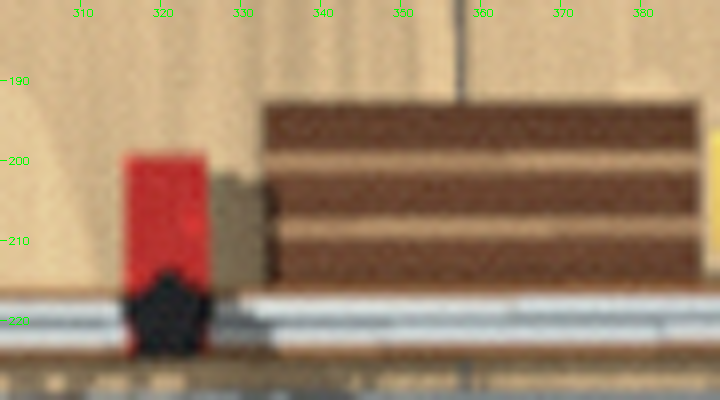

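View pics/s11.png

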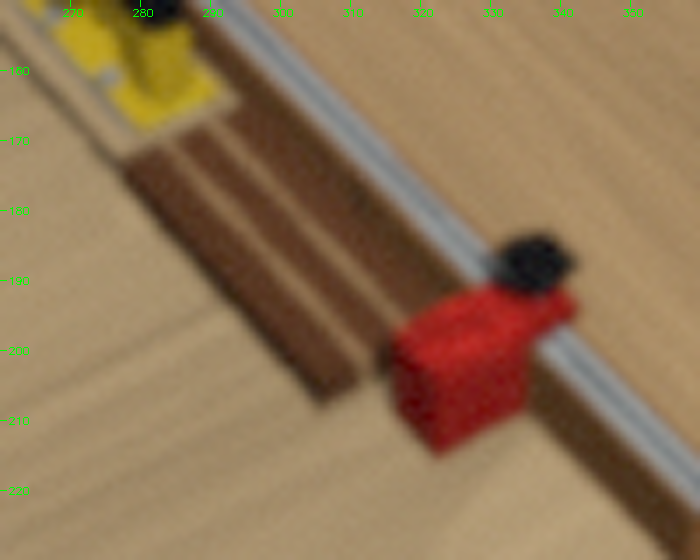

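```bash
python3 - <<'E'
from h import *
t=load("t11.pkl");s=load("s11.pkl")
print(back(t,333.2,205,.03),back(t,387,205,.03),back(t,325.9,205,.067)); print(back(s,311,204.5,.03),back(s,316,208,.012),back(s,315.5,197.5,.067))
E
```

```text
[0.49504789 0.04337567 0.03      ] [ 0.49400011 -0.11441406  0.03      ] [0.49214675 0.06555977 0.067     ]
[0.52140883 0.05430152 0.03      ] [0.50825789 0.0608942  0.012     ] [0.51428551 0.06662233 0.067     ]
```

```bash
python3 -m creep '[{"dx":0,"dy":0,"dz":-2,"turn":0},{"dx":0,"dy":0,"dz":-4,"turn":0},{"dx":0,"dy":0,"dz":-6,"turn":0},{"dx":0,"dy":0,"dz":-8,"turn":0},{"dx":0,"dy":0,"dz":-10,"turn":0},{"dx":0,"dy":0,"dz":-12,"turn":0},{"dx":0,"dy":0,"dz":-14,"turn":0},{"dx":0,"dy":0,"dz":-14,"turn":0}]'; python3 - <<'E'
from cell import env
from h import *
plan(env,[.498,-.157,.083],0)
t=env.snapshot("top"); s=env.snapshot("scene"); save(t,"t12.pkl"); save(s,"s12.pkl")
crop(t,300,180,390,230,8,"t12.png"); crop(s,260,150,360,230,7,"s12.png")
E
```

```text
time: 16.15
tool_pos: [0.4979, -0.1646, 0.0847]
tool_rot: [0.5, 0.5, 0.5, -0.5]
wrist_force: [0.6, -0.9, -1.9]
width: 0.0216
pos [ 0.4979 -0.1646  0.0847] axes x[-0.  0. -1.] y[ 1.  0. -0.] z[ 0. -1. -0.] yaw 0.01 F [ 0.62 -0.88 -1.94] w 0.0216 t 16.15
 d=[ 1.7  0.1 -7.6] turn=0.001 (deg -0.01 world)
```

View pics/t12.png

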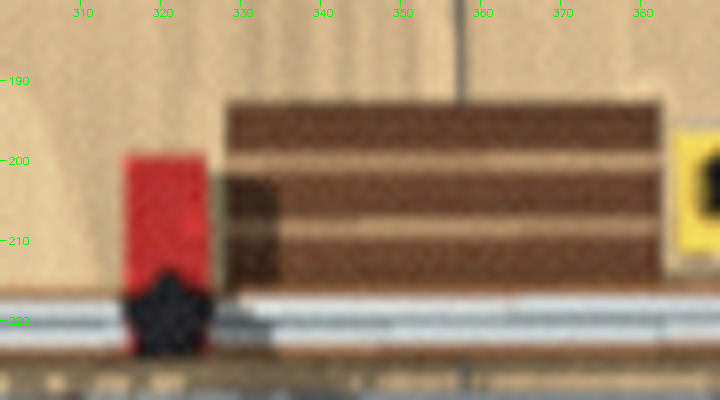

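```bash
python3 -m creep '[{"dx":0,"dy":0,"dz":-0.6,"turn":0},{"dx":0,"dy":0,"dz":-1.2,"turn":0},{"dx":0,"dy":0,"dz":-1.8,"turn":0},{"dx":0,"dy":0,"dz":-2.4,"turn":0},{"dx":0,"dy":0,"dz":-3,"turn":0},{"dx":0,"dy":0,"dz":-3.6,"turn":0},{"dx":0,"dy":0,"dz":-4,"turn":0},{"dx":0,"dy":0,"dz":-4,"turn":0}]';python3 -m creep '[{"dx":0,"dy":0,"dz":-0.2,"turn":0},{"dx":0,"dy":0,"dz":-0.4,"turn":0},{"dx":0,"dy":0,"dz":-0.6,"turn":0},{"dx":0,"dy":0,"dz":-0.8,"turn":0},{"dx":0,"dy":0,"dz":-1,"turn":0},{"dx":0,"dy":0,"dz":-1,"turn":0},{"dx":0,"dy":0,"dz":-1,"turn":0},{"dx":0,"dy":0,"dz":-1,"turn":0}]'
```

```text
time: 17.05
tool_pos: [0.498, -0.1609, 0.0847]
tool_rot: [0.5, 0.5, 0.5, -0.5]
wrist_force: [-0.6, -0.6, -1.6]
width: 0.0216
time: 17.85
tool_pos: [0.498, -0.16, 0.0847]
tool_rot: [0.5, 0.5, 0.5, -0.5]
wrist_force: [0.4, -0.4, -1.6]
width: 0.0216
```

```bash
python3 -m creep '[{"dx":0,"dy":0,"dz":-0.2,"turn":0},{"dx":0,"dy":0,"dz":-0.4,"turn":0},{"dx":0,"dy":0,"dz":-0.6,"turn":0},{"dx":0,"dy":0,"dz":-0.8,"turn":0},{"dx":0,"dy":0,"dz":-0.8,"turn":0},{"dx":0,"dy":0,"dz":-0.8,"turn":0},{"dx":0,"dy":0,"dz":-0.8,"turn":0},{"dx":0,"dy":0,"dz":-0.8,"turn":0}]'
```

```text
time: 18.65
tool_pos: [0.4979, -0.1592, 0.0847]
tool_rot: [0.5, 0.5, 0.5, -0.5]
wrist_force: [-0.3, -1.4, -2.8]
width: 0.0221
```

```bash
python3 -m creep '[{"dx":0,"dy":0,"dz":-0.2,"turn":0},{"dx":0,"dy":0,"dz":-0.4,"turn":0},{"dx":0,"dy":0,"dz":-0.6,"turn":0},{"dx":0,"dy":0,"dz":-0.6,"turn":0},{"dx":0,"dy":0,"dz":-0.6,"turn":0},{"dx":0,"dy":0,"dz":-0.6,"turn":0},{"dx":0,"dy":0,"dz":-0.6,"turn":0},{"dx":0,"dy":0,"dz":-0.6,"turn":0}]'
```

```text
time: 19.45
tool_pos: [0.4979, -0.1586, 0.0847]
tool_rot: [0.5, 0.5, 0.5, -0.5]
wrist_force: [0.8, -0.4, -1.9]
width: 0.0216
```

```bash
python3 -m creep '[{"dx":0,"dy":0,"dz":-0.2,"turn":0},{"dx":0,"dy":0,"dz":-0.4,"turn":0},{"dx":0,"dy":0,"dz":-0.6,"turn":0},{"dx":0,"dy":0,"dz":-0.6,"turn":0},{"dx":0,"dy":0,"dz":-0.6,"turn":0},{"dx":0,"dy":0,"dz":-0.6,"turn":0},{"dx":0,"dy":0,"dz":-0.6,"turn":0},{"dx":0,"dy":0,"dz":-0.6,"turn":0}]'
```

```text
time: 20.25
tool_pos: [0.4979, -0.158, 0.0847]
tool_rot: [0.5, 0.5, 0.5, -0.5]
wrist_force: [-1.0, -1.4, -2.2]
width: 0.0216
```

```bash
python3 -m creep '[{"dx":0,"dy":0,"dz":-0.2,"turn":0},{"dx":0,"dy":0,"dz":-0.4,"turn":0},{"dx":0,"dy":0,"dz":-0.6,"turn":0},{"dx":0,"dy":0,"dz":-0.6,"turn":0},{"dx":0,"dy":0,"dz":-0.6,"turn":0},{"dx":0,"dy":0,"dz":-0.6,"turn":0},{"dx":0,"dy":0,"dz":-0.6,"turn":0},{"dx":0,"dy":0,"dz":-0.6,"turn":0}]'; python3 - <<'E'
from cell import env
from h import *
t=env.snapshot("top"); s=env.snapshot("scene"); save(t,"t13.pkl"); save(s,"s13.pkl")
crop(t,310,185,345,225,14,"t13.png"); crop(s,290,180,340,220,14,"s13.png")
E
```

```text
time: 21.05
tool_pos: [0.4979, -0.1574, 0.0847]
tool_rot: [0.5, 0.5, 0.5, -0.5]
wrist_force: [-0.0, -1.4, -2.2]
width: 0.0216
```

View pics/t13.png

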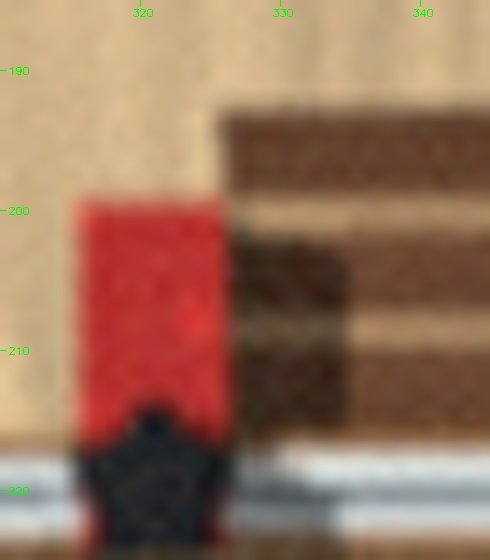

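View pics/s13.png

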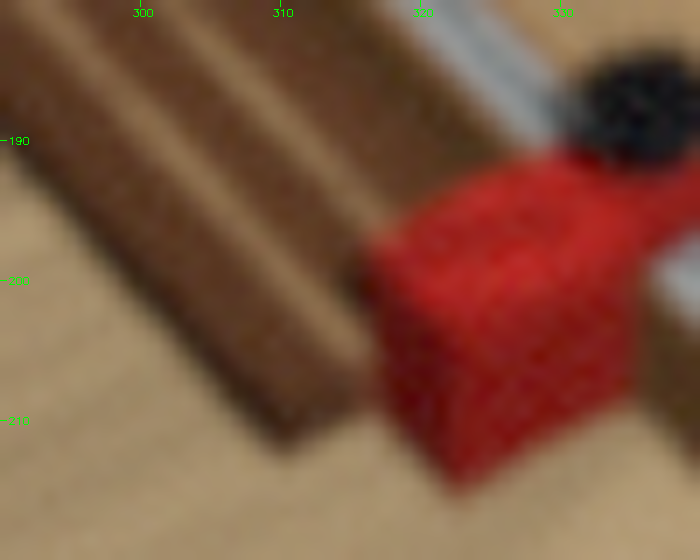

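```bash
python3 -m creep '[{"dx":0,"dy":0,"dz":-0.2,"turn":0},{"dx":0,"dy":0,"dz":-0.4,"turn":0},{"dx":0,"dy":0,"dz":-0.6,"turn":0},{"dx":0,"dy":0,"dz":-0.6,"turn":0},{"dx":0,"dy":0,"dz":-0.6,"turn":0},{"dx":0,"dy":0,"dz":-0.6,"turn":0},{"dx":0,"dy":0,"dz":-0.6,"turn":0},{"dx":0,"dy":0,"dz":-0.6,"turn":0}]'
```

```text
time: 21.95
tool_pos: [0.4981, -0.1571, 0.0848]
tool_rot: [0.5, 0.5, 0.5, -0.5]
wrist_force: [0.1, -5.3, -2.0]
width: 0.0218
```

```bash
python3 -m creep '[{"dx":0,"dy":0,"dz":-0.2,"turn":0},{"dx":0,"dy":0,"dz":-0.4,"turn":0},{"dx":0,"dy":0,"dz":-0.6,"turn":0},{"dx":0,"dy":0,"dz":-0.6,"turn":0},{"dx":0,"dy":0,"dz":-0.6,"turn":0},{"dx":0,"dy":0,"dz":-0.6,"turn":0},{"dx":0,"dy":0,"dz":-0.6,"turn":0},{"dx":0,"dy":0,"dz":-0.6,"turn":0}]'
```

```text
time: 22.75
tool_pos: [0.4982, -0.1568, 0.0849]
tool_rot: [0.5, 0.5, 0.5, -0.5]
wrist_force: [-0.8, -6.5, -1.5]
width: 0.0216
```

```bash
python3 -m creep '[{"dx":0,"dy":0,"dz":1,"turn":0},{"dx":0,"dy":0,"dz":4,"turn":0},{"dx":0,"dy":0,"dz":10,"turn":0},{"dx":0,"dy":0,"dz":15,"turn":0},{"dx":-15,"dy":0,"dz":15,"turn":0},{"dx":-40,"dy":0,"dz":15,"turn":0},{"dx":-70,"dy":0,"dz":15,"turn":0},{"dx":-85,"dy":0,"dz":15,"turn":0}]'; python3 - <<'E'
from cell import env
from h import *
plan(env,[.498,-.157,.083],0)
w=env.snapshot("wrist"); t=env.snapshot("top"); s=env.snapshot("scene"); save(t,"t14.pkl"); save(s,"s14.pkl"); save(w,"w14.pkl")
cv2.imwrite("pics/w14.png",w["color"])
crop(t,310,185,390,225,9,"t14.png"); crop(s,250,140,340,220,7,"s14.png")
E
```

```text
time: 23.55
tool_pos: [0.4986, -0.1716, 0.1719]
tool_rot: [0.501, 0.501, 0.499, -0.5]
wrist_force: [0.3, 0.7, -2.5]
width: 0.0217
pos [ 0.4986 -0.1716  0.1719] axes x[ 0.003 -0.001 -1.   ] y[ 1.    -0.     0.003] z[-0.    -1.     0.001] yaw -0.02 F [ 0.26  0.73 -2.51] w 0.0217 t 23.55
 d=[ 88.9  -0.9 -14.7] turn=-0.003 (deg 0.02 world)
```

View pics/w14.png

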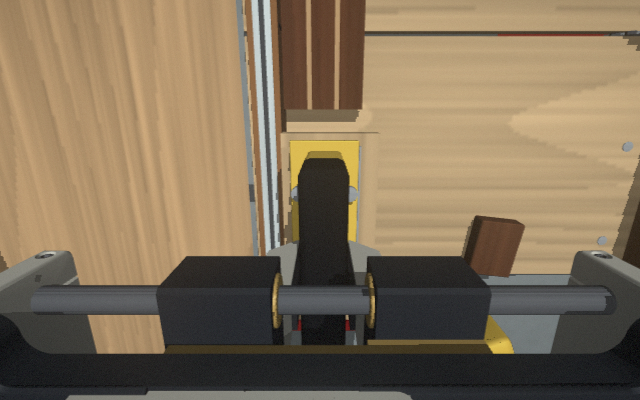

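View pics/t14.png

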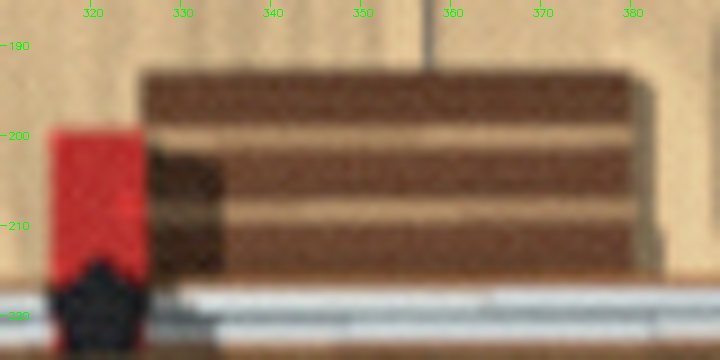

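View pics/s14.png

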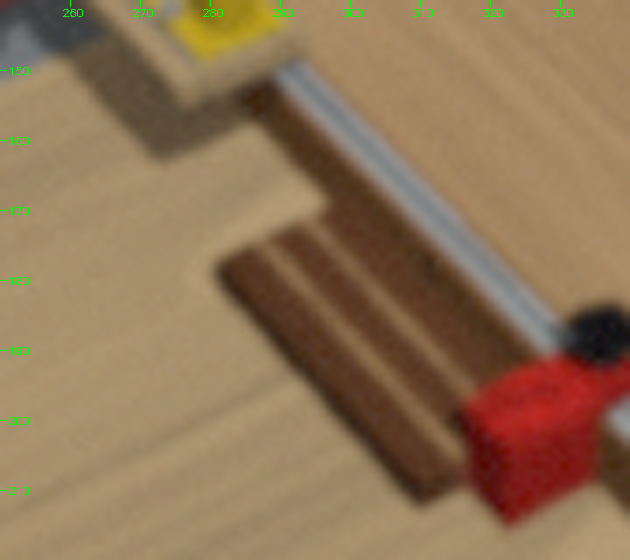

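```bash
python3 - <<'E'
from h import *
np.set_printoptions(precision=2,suppress=True)
for n in ["t11","t12","t14"]:
    t=load(n+".pkl"); g=cv2.cvtColor(t["color"],cv2.COLOR_BGR2GRAY).astype(float)
    us=range(337,380); U=[];A=[];B=[]
    for u in us:
        c=g[:,u]; seg=c[188:198]; th=(seg[:3].mean()+seg[-3:].mean())/2
        i=np.where((seg[:-1]>th)&(seg[1:]<=th))[0]
        if u in range(354,362) or len(i)==0: continue
        i=i[0]; a=188+i+(seg[i]-th)/(seg[i]-seg[i+1]); 
        s2=c[212:220]; d=np.diff(s2); d=np.clip(d,0,None); b=212+(d*(np.arange(len(d))+.5)).sum()/d.sum()
        U.append(u);A.append(a);B.append(b)
    print(n,"far edge fit",np.polyfit(U,A,1),np.mean(A),"fence", np.polyfit(U,B,1),np.mean(B))
t0=load("t0.pkl");t=load("t14.pkl")
# stop & fence shift vs start
def sh(a,b,x0,y0,x1,y1):
    p=lambda d:cv2.cvtColor(d["color"],cv2.COLOR_BGR2GRAY)[y0:y1,x0:x1].astype(np.float32)
    return cv2.phaseCorrelate(p(a),p(b),cv2.createHanningWindow((x1-x0,y1-y0),cv2.CV_32F))
print("stop",sh(t0,t,304,190,326,226)); print("sled far", sh(t0,t,275,80,330,110), sh(t0,t,272,205,312,240)); print("offcut2",sh(t0,t,280,145,325,178))
s0=load("s0.pkl");s=load("s14.pkl")
print("scene stop",sh(s0,s,312,180,345,216),"sledcorner",sh(s0,s,150,170,250,310))
E
```

```text
t11 far edge fit [  0.   191.64] 192.2399018066048 fence [ -0.01 220.1 ] 216.133336081113
t12 far edge fit [  0.   191.77] 192.2436057165726 fence [ -0.01 220.02] 216.11101047410096
t14 far edge fit [  0.   191.58] 192.24465149137293 fence [ -0.01 219.7 ] 216.12300787633407
stop ((-0.11720844072879189, -0.22196064851860342), 0.9461044012396423)
sled far ((-0.12162285930567407, -0.07057962285043828), 0.9469667837354871) ((0.3162891898036264, 0.04631559415124187), 0.802896245651775)
offcut2 ((0.5778436171364554, -0.017096251477543234), 0.9803677500030141)
scene stop ((-0.014170095495533275, 0.2239138129967344), 0.9003147254755468) sledcorner ((0.07622311215088473, -0.005134477406855353), 1.0183422107166713)
```

```bash
python3 - <<'E'
from h import *
for n in ["t0","t11","t14"]:
    t=load(n+".pkl"); g=cv2.cvtColor(t["color"],cv2.COLOR_BGR2GRAY).astype(float)
    def edge(us,v0,v1,sign,skip=()):
        U=[];V=[]
        for u in us:
            if u in skip: continue
            d=np.diff(g[v0:v1,u])*sign; i=int(np.argmax(d[1:-1]))+1
            o=.5*(d[i-1]-d[i+1])/(d[i-1]-2*d[i]+d[i+1]); U.append(u);V.append(v0+i+.5+o)
        U=np.array(U);V=np.array(V)
        for _ in range(3):
            p=np.polyfit(U,V,1);r=V-np.polyval(p,U);k=abs(r)<2*r.std()+.05;U,V=U[k],V[k]
        return p,r.std(),len(U)
    sk=set(range(311,350))
    for nm,us,v0,v1,sg,s in [("fence rail top",range(284,434),213,221,1,sk),("fence bottom",range(284,434),219,226,-1,sk),("blank far",range(330,378),186,197,-1,set(range(354,362)))]:
        if n=="t0" and nm=="blank far": continue
        p,sd,k=edge(us,v0,v1,sg,s); a,b=(np.polyval(p,u) for u in (328,382))
        z=.03 if nm=="blank far" else .052
        print(n,nm,"slope %.4f sd %.2f n%d"%(p[0],sd,k),back(t,328,a,z)[:2],back(t,382,b,z)[:2])
E
```

```text
t0 fence rail top slope -0.0078 sd 0.09 n111 [0.45837812 0.0594878 ] [ 0.45847922 -0.0959902 ]
t0 fence bottom slope -0.0071 sd 0.08 n108 [0.44194996 0.05963262] [ 0.44190584 -0.09568111]
t11 fence rail top slope -0.0112 sd 0.27 n85 [0.4588343  0.05948378] [ 0.45947383 -0.09600875]
t11 fence bottom slope -0.0054 sd 0.22 n90 [0.44192846 0.05963281] [ 0.44162831 -0.09567593]
t11 blank far slope 0.0020 sd 0.08 n37 [0.53270325 0.05826018] [ 0.53140849 -0.10041716]
t14 fence rail top slope -0.0049 sd 0.50 n92 [0.45876181 0.05948442] [ 0.45841388 -0.09598899]
t14 fence bottom slope -0.0084 sd 0.21 n86 [0.44199085 0.05963226] [ 0.44215523 -0.09568576]
t14 blank far slope -0.0004 sd 0.07 n40 [0.53242966 0.05826259] [ 0.53152408 -0.10041931]
```

```bash
python3 -m creep '[{"dx":0,"dy":12,"dz":-14,"turn":0},{"dx":0,"dy":30,"dz":-38,"turn":0},{"dx":0,"dy":50,"dz":-63,"turn":0},{"dx":0,"dy":70,"dz":-88,"turn":0},{"dx":0,"dy":82,"dz":-105,"turn":0},{"dx":0,"dy":87,"dz":-112,"turn":0},{"dx":0,"dy":87,"dz":-112,"turn":0},{"dx":0,"dy":87,"dz":-112,"turn":0}]'; python3 - <<'E'
from cell import env
from h import *
plan(env,[.585,-.087,.083],0)
w=env.snapshot("wrist"); save(w,"w15.pkl")
cv2.imwrite("pics/w15.png",w["color"]); crop(w,130,50,290,250,4,"w15c.png"); im=cv2.imread("pics/w15c.png"); cv2.imwrite("pics/w15c.png",im[:600]); cv2.imwrite("pics/w15d.png",im[400:])
E
```

```text
time: 24.5
tool_pos: [0.5841, -0.0599, 0.1688]
tool_rot: [-0.499, -0.5, -0.5, 0.501]
wrist_force: [-0.2, -1.4, -3.1]
width: 0.0215
pos [ 0.5841 -0.0599  0.1688] axes x[-0.002  0.    -1.   ] y[ 1.    -0.    -0.002] z[-0. -1. -0.] yaw -0.02 F [-0.22 -1.45 -3.1 ] w 0.0215 t 24.50
 d=[85.8  1.1 27.2] turn=-0.002 (deg 0.02 world)
```

View pics/w15.png

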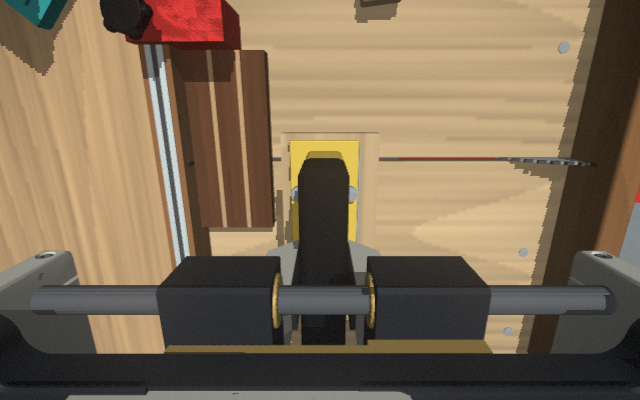

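View pics/w15c.png

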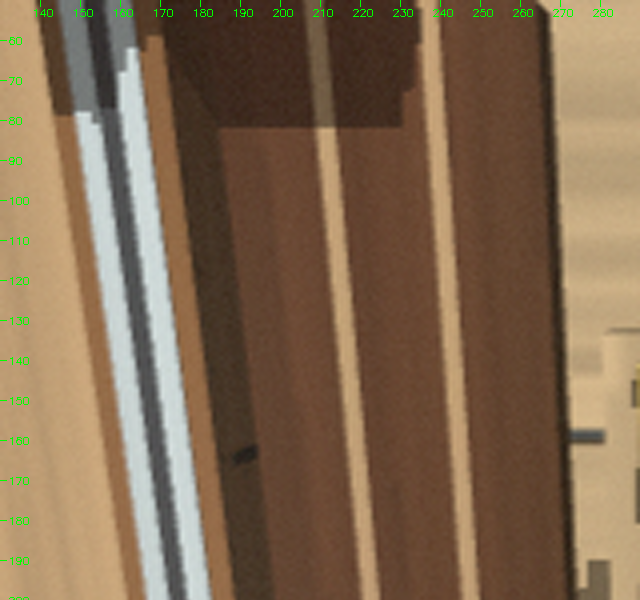

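```bash
cat > ed.py <<'E'
from h import *
def run(fn,specs):
    w=load(fn); g=cv2.GaussianBlur(cv2.cvtColor(w["color"],cv2.COLOR_BGR2GRAY).astype(np.float32),(0,0),.8).astype(float)
    for nm,v0,v1,f,hw,sg,z in specs:
        P=[]
        for v in range(v0,v1):
            uc=int(round(f(v))); d=np.diff(g[v,uc-hw:uc+hw+1])*sg; i=int(np.argmax(d[1:-1]))+1
            o=.5*(d[i-1]-d[i+1])/(d[i-1]-2*d[i]+d[i+1]); P.append(back(w,uc-hw+i+.5+o,v,z)[:2])
        P=np.array(P)
        for _ in range(4):
            p=np.polyfit(P[:,1],P[:,0],1); r=P[:,0]-np.polyval(p,P[:,1]); P=P[abs(r)<2*r.std()+1e-5]
        print(fn,nm,"slope mm/160mm %.2f"%(p[0]*160),"x at y -.015: %.4f"%np.polyval(p,-.015),"sd mm %.2f n %d"%(r.std()*1000,len(P)))
E
python3 - <<'E'
from ed import *
L=lambda a,b:(lambda v:a[0]+(v-a[1])*(b[0]-a[0])/(b[1]-a[1]))
run("w15.pkl",[("fence top",85,200,L((175.5,85),(187.5,200)),4,-1,.052),
("near",85,200,L((185,85),(198,200)),4,1,.030),("far",60,120,L((264.5,60),(268,130)),5,-1,.030),("far top+bot",60,200,L((265.5,60),(272.5,200)),5,1,.030),
("stripe1L",85,200,L((209,85),(219,200)),3,1,.03),("stripe1R",85,200,L((213.5,85),(224,200)),3,-1,.03),("stripe2L",85,200,L((237,85),(245,200)),3,1,.03),("stripe2R",85,200,L((241,85),(249.5,200)),3,-1,.03)])
E
```

```text
w15.pkl fence top slope mm/160mm 0.05 x at y -.015: 0.4628 sd mm 0.07 n 114
w15.pkl near slope mm/160mm -0.03 x at y -.015: 0.4630 sd mm 0.08 n 104
w15.pkl far slope mm/160mm 0.35 x at y -.015: 0.5328 sd mm 0.06 n 54
w15.pkl far top+bot slope mm/160mm 0.12 x at y -.015: 0.5358 sd mm 0.05 n 130
w15.pkl stripe1L slope mm/160mm 0.01 x at y -.015: 0.4839 sd mm 0.04 n 113
w15.pkl stripe1R slope mm/160mm 0.02 x at y -.015: 0.4880 sd mm 0.07 n 115
w15.pkl stripe2L slope mm/160mm 0.11 x at y -.015: 0.5079 sd mm 0.04 n 109
w15.pkl stripe2R slope mm/160mm 0.04 x at y -.015: 0.5120 sd mm 0.07 n 115
```

```bash
python3 - <<'E'
from cell import env
from h import *
w=load("w1.pkl"); P=np.array([back(w,u,v,.003)[:2] for u,v in [(285.5,72),(397,82.5),(374.5,244.5),(277,237)]]); print(P,P.mean(0),np.linalg.norm(P[0]-P[1]),np.linalg.norm(P[1]-P[2]))
a=np.degrees(np.arctan2(P[1,1]-P[2,1],P[1,0]-P[2,0]))-90; b=np.degrees(np.arctan2(P[0,1]-P[3,1],P[0,0]-P[3,0]))-90; print(a,b)
yaw=np.radians(-6); c=P.mean(0)
# sole centre rel TCP in tool/block frame
o=np.array([.005,-.009]); Rz=np.array([[np.cos(yaw),-np.sin(yaw)],[np.sin(yaw),np.cos(yaw)]])
tgt=c-Rz@o; print("tcp",tgt); plan(env,[tgt[0],tgt[1],.19],-6)
E
```

```text
[[0.3977998  0.44260007]
 [0.51950312 0.42885328]
 [0.49896571 0.23619946]
 [0.37563188 0.24954447]] [0.44797513 0.33929932] 0.1224772345435602 0.19374539872947735
-6.084902935889488 -6.550392500268956
tcp [0.44394327 0.34877266]
pos [ 0.5842 -0.0601  0.1692] axes x[-0.001  0.    -1.   ] y[ 1.    -0.001 -0.001] z[-0.001 -1.    -0.   ] yaw -0.05 F [-0.08  0.01 -3.5 ] w 0.0217 t 24.55
 d=[ -20.6 -140.6 -408.8] turn=0.743 (deg -5.95 world)
```

```bash
python3 -m creep '[{"dx":-10,"dy":-5,"dz":-15,"turn":0.1},{"dx":-20,"dy":-17,"dz":-50,"turn":0.2},{"dx":-22,"dy":-31,"dz":-90,"turn":0.3},{"dx":-22,"dy":-45,"dz":-131,"turn":0.4},{"dx":-22,"dy":-59,"dz":-172,"turn":0.5},{"dx":-22,"dy":-73,"dz":-213,"turn":0.6},{"dx":-22,"dy":-87,"dz":-254,"turn":0.7},{"dx":-22,"dy":-101,"dz":-295,"turn":0.74}]';  python3 - <<'E'
from cell import env
from h import *
plan(env,[.4439,.3488,.19],-6)
E
```

```text
time: 25.35
tool_pos: [0.4833, 0.2361, 0.192]
tool_rot: [0.473, 0.526, 0.473, -0.526]
wrist_force: [0.6, 0.9, -2.9]
width: 0.0218
pos [0.4833 0.2361 0.192 ] axes x[ 0. -0. -1.] y[ 0.994 -0.105  0.   ] z[-0.105 -0.994 -0.   ] yaw -6.05 F [ 0.63  0.87 -2.9 ] w 0.0218 t 25.35
 d=[   2.   -51.1 -107.9] turn=-0.007 (deg 0.05 world)
```

```bash
python3 -m creep '[{"dx":0,"dy":-17,"dz":-37,"turn":0},{"dx":0,"dy":-32,"dz":-68,"turn":0},{"dx":0,"dy":-44,"dz":-93,"turn":0},{"dx":0,"dy":-51,"dz":-108,"turn":0},{"dx":0,"dy":-51,"dz":-108,"turn":0},{"dx":0,"dy":-51,"dz":-108,"turn":0},{"dx":10,"dy":-51,"dz":-108,"turn":0},{"dx":20,"dy":-51,"dz":-108,"turn":0}]';  python3 - <<'E'
from cell import env
from h import *
plan(env,[.4439,.3488,.071],-6)
w=env.snapshot("wrist"); save(w,"w16.pkl"); cv2.imwrite("pics/w16.png",w["color"])
E
```

```text
time: 26.15
tool_pos: [0.445, 0.3473, 0.171]
tool_rot: [0.473, 0.526, 0.473, -0.526]
wrist_force: [-0.3, -0.5, -2.8]
width: 0.0218
pos [0.445  0.3473 0.171 ] axes x[ 0. -0. -1.] y[ 0.994 -0.105  0.   ] z[-0.105 -0.994  0.   ] yaw -6.03 F [-0.35 -0.49 -2.79] w 0.0218 t 26.15
 d=[100.   -1.3  -1.4] turn=-0.003 (deg 0.03 world)
```

View pics/w16.png

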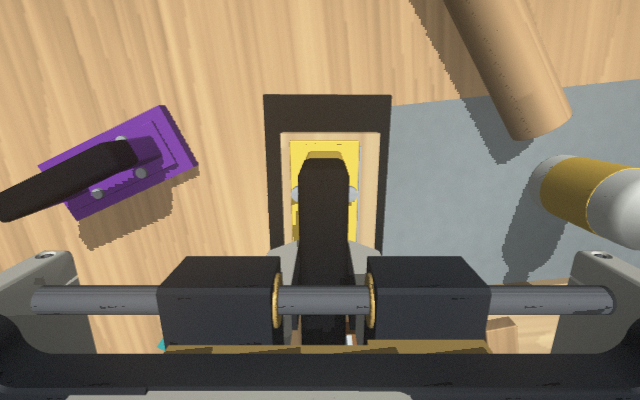

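```bash
python3 -m creep '[{"dx":20,"dy":-1,"dz":-1,"turn":0},{"dx":40,"dy":-1,"dz":-1,"turn":0},{"dx":60,"dy":-1,"dz":-1,"turn":0},{"dx":75,"dy":-1,"dz":-1,"turn":0},{"dx":85,"dy":-1,"dz":-1,"turn":0},{"dx":91,"dy":-1,"dz":-1,"turn":0},{"dx":94,"dy":-1,"dz":-1,"turn":0},{"dx":95,"dy":-1,"dz":-1,"turn":0}]'; python3 -m creep '[{"dx":0.5,"dy":0,"dz":0,"turn":0},{"dx":1,"dy":0,"dz":0,"turn":0},{"dx":1.5,"dy":0,"dz":0,"turn":0},{"dx":2,"dy":0,"dz":0,"turn":0},{"dx":2.5,"dy":0,"dz":0,"turn":0},{"dx":3,"dy":0,"dz":0,"turn":0},{"dx":3,"dy":0,"dz":0,"turn":0},{"dx":3,"dy":0,"dz":0,"turn":0}]'
```

```text
time: 27.0
tool_pos: [0.4438, 0.3496, 0.0769]
tool_rot: [0.473, 0.525, 0.473, -0.525]
wrist_force: [0.2, -0.3, -1.5]
width: 0.0217
time: 27.8
tool_pos: [0.4435, 0.3496, 0.0737]
tool_rot: [0.473, 0.525, 0.474, -0.525]
wrist_force: [-0.4, 0.1, -1.9]
width: 0.0217
```

```bash
python3 -m creep '[{"dx":0.5,"dy":0,"dz":0,"turn":0},{"dx":1,"dy":0,"dz":0,"turn":0},{"dx":1.5,"dy":0,"dz":0,"turn":0},{"dx":1.5,"dy":0,"dz":0,"turn":0},{"dx":1.5,"dy":0,"dz":0,"turn":0},{"dx":1.5,"dy":0,"dz":0,"turn":0},{"dx":1.5,"dy":0,"dz":0,"turn":0},{"dx":1.5,"dy":0,"dz":0,"turn":0}]'
```

```text
time: 28.6
tool_pos: [0.4435, 0.3496, 0.0723]
tool_rot: [0.473, 0.525, 0.473, -0.525]
wrist_force: [0.2, 0.6, -2.6]
width: 0.0219
```

```bash
python3 -m creep '[{"dx":0.5,"dy":0,"dz":0,"turn":0},{"dx":1,"dy":0,"dz":0,"turn":0},{"dx":1.5,"dy":0,"dz":0,"turn":0},{"dx":1.5,"dy":0,"dz":0,"turn":0},{"dx":1.5,"dy":0,"dz":0,"turn":0},{"dx":1.5,"dy":0,"dz":0,"turn":0},{"dx":1.5,"dy":0,"dz":0,"turn":0},{"dx":1.5,"dy":0,"dz":0,"turn":0}]'
```

```text
time: 29.4
tool_pos: [0.4436, 0.3497, 0.0709]
tool_rot: [0.473, 0.525, 0.473, -0.525]
wrist_force: [-0.0, -0.7, 0.5]
width: 0.0217
```

```bash
python3 -m creep '[{"dx":0.3,"dy":0,"dz":0,"turn":0},{"dx":0.3,"dy":0,"dz":0,"turn":0},{"dx":0.3,"dy":0,"dz":0,"turn":0},{"dx":0.3,"dy":0,"dz":0,"turn":0},{"dx":0.3,"dy":0,"dz":0,"turn":0},{"dx":0.3,"dy":0,"dz":0,"turn":0},{"dx":0.3,"dy":0,"dz":0,"turn":0},{"dx":0.3,"dy":0,"dz":0,"turn":0}]' 0 20; python3 -m creep '[{"dx":0,"dy":0,"dz":0,"turn":0},{"dx":0,"dy":0,"dz":0,"turn":0},{"dx":0,"dy":0,"dz":0,"turn":0},{"dx":0,"dy":0,"dz":0,"turn":0},{"dx":0,"dy":0,"dz":0,"turn":0},{"dx":0,"dy":0,"dz":0,"turn":0},{"dx":0,"dy":0,"dz":0,"turn":0},{"dx":0,"dy":0,"dz":0,"turn":0}]'; python3 -m creep '[{"dx":-10,"dy":0,"dz":0,"turn":0},{"dx":-30,"dy":0,"dz":0,"turn":0},{"dx":-55,"dy":0,"dz":0,"turn":0},{"dx":-80,"dy":0,"dz":0,"turn":0},{"dx":-105,"dy":0,"dz":0,"turn":0},{"dx":-130,"dy":0,"dz":0,"turn":0},{"dx":-145,"dy":0,"dz":0,"turn":0},{"dx":-150,"dy":0,"dz":0,"turn":0}]'; python3 - <<'E'
from cell import env
from h import *
plan(env,[.4439,.3488,.071],-6)
w=env.snapshot("wrist"); save(w,"w17.pkl"); cv2.imwrite("pics/w17.png",w["color"])
t=env.snapshot("top"); save(t,"t17.pkl"); cv2.imwrite("pics/t17.png",t["color"])
t=env.snapshot("scene"); save(t,"s17.pkl"); cv2.imwrite("pics/s17.png",t["color"])
E
```

```text
time: 30.2
tool_pos: [0.4435, 0.3496, 0.0704]
tool_rot: [0.473, 0.525, 0.473, -0.525]
wrist_force: [-0.5, -0.5, 0.7]
width: 0.0809
time: 31.0
tool_pos: [0.4435, 0.3496, 0.0704]
tool_rot: [0.473, 0.525, 0.474, -0.525]
wrist_force: [-0.1, 0.1, -0.1]
width: 0.0919
time: 31.8
tool_pos: [0.4442, 0.35, 0.2232]
tool_rot: [0.474, 0.527, 0.473, -0.524]
wrist_force: [-0.3, 0.5, 0.5]
width: 0.092
pos [0.4442 0.35   0.2232] axes x[ 0.004  0.002 -1.   ] y[ 0.995 -0.103  0.004] z[-0.103 -0.995 -0.003] yaw -5.93 F [-0.29  0.49  0.54] w 0.0920 t 31.80
 d=[152.2  -0.7   1.7] turn=0.009 (deg -0.07 world)
```

View pics/w17.png

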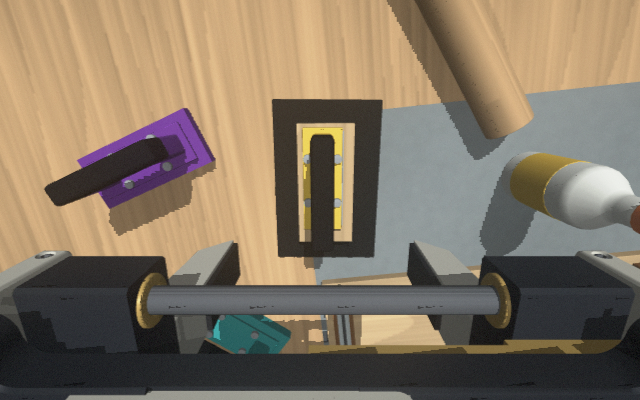

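View pics/t17.png

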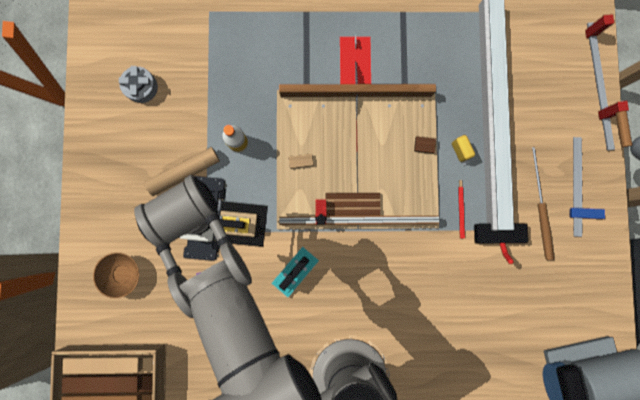

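View pics/s17.png

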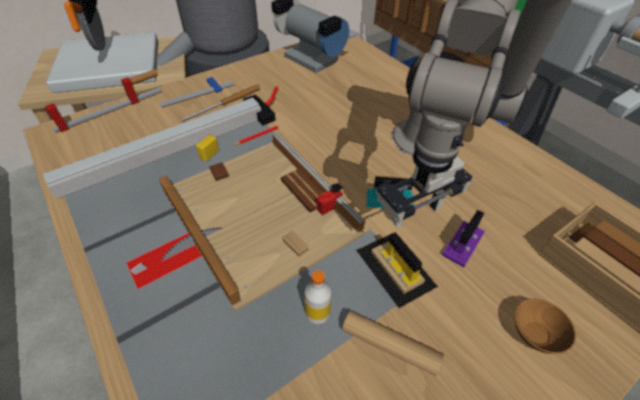

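```bash
python3 - <<'E'
from cell import env
from h import *
s0=load("s0.pkl");s=load("s17.pkl");t0=load("t0.pkl");t=load("t17.pkl")
def sh(a,b,x0,y0,x1,y1):
    p=lambda d:cv2.cvtColor(d["color"],cv2.COLOR_BGR2GRAY).astype(np.float32)
    W=np.eye(2,3,dtype=np.float32)
    c,W=cv2.findTransformECC(p(a)[y0:y1,x0:x1],p(b)[y0:y1,x0:x1],W,cv2.MOTION_TRANSLATION); return W[:,2].round(2),round(c,3)
print("stop top",sh(t0,t,310,193,330,226),"far stiffener",sh(t0,t,270,78,345,105),"fence R",sh(t0,t,410,205,450,235),"scene stiff",sh(s0,s,155,170,245,305),"scene stop",sh(s0,s,312,178,345,217),"offcut",sh(t0,t,405,130,445,160),"offcut2",sh(t0,t,283,150,320,172))
env.finish_job()
E
```

```text
stop top (array([-0.24,  0.28], dtype=float32), 0.876) far stiffener (array([-0.03, -0.  ], dtype=float32), 1.0) fence R (array([ 0.03, -0.01], dtype=float32), 1.0) scene stiff (array([-0.01,  0.01], dtype=float32), 1.0) scene stop (array([-0.36,  0.08], dtype=float32), 0.807) offcut (array([ 0.02, -0.01], dtype=float32), 1.0) offcut2 (array([0.01, 0.03], dtype=float32), 1.0)
the job is handed in; nothing more can be done
```

The blank is home in the corner, the push block is upright on its mat, and the job is handed in at about 32 s. I picked the push block up by its handle. With it I pushed the blank flush to the fence, stopping at 5.4 N, then along the fence to the stop, where the force read 5.3 N and then 6.5 N.

**Last checks:**
- **Blank at the fence:** a wrist picture after the stop push showed its near edge parallel to the fence within about 0.1 mm over its length, and about 0.2 mm off in position. A coarser check in the overhead camera had suggested a tilt of about 1 mm, and I trusted the closer wrist view.
- **Blank at the stop:** contact rests on the force readings. The pictures cannot rule out a gap of a fraction of a millimetre.
- **Sled and offcuts:** no movement, under 0.05 pixel in the overhead picture (0.1 mm or so).
- **Stop:** the matching gave 0.2 to 0.4 pixel, at most about 1 mm, with a poor match because the blank and shadows around it had changed. I take it as unmoved, but that is not proven.
- **Push block:** it slipped about 6 mm down in the jaws at pickup, because I lifted before they were fully closed; I allowed for this from then on. It now stands centred and square on its mat.
- **Stop push:** I made the last 0.6 mm step before reading the force from the step before it. It stayed under the 8 N slip limit.

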